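# Load the keeper tray and snap its sprung arm shut

### The arm

A 7-joint arm with a two-finger parallel gripper is mounted at the origin on the work surface; the furniture and walls round the work are solid. World frame = base frame: x ahead of the robot, y to its left, z up, the work surface at z = 0. Lengths are in mm, angles in rad, forces in N, time in s.
With the tool pointing down it reaches from about 400 to 850 mm from the base axis. Payload 6.9 kg.
Tool frame: the origin (TCP) lies midway between the tips of the shut fingers; the grasp point (between the pads) lies 19 mm behind it (manip.grasp_offset is the distance from the TCP to the grasp point, in mm); z points along the fingers, y is the line along which they close (so a half turn about z gives the same grasp; the last joint's range is limited). The gripper opens to 85 mm and grips with 20 to 120 N. Pads are 22 mm wide; open, the fingers measure 114 mm over their backs; the gripper's body (76 mm by 85 mm) begins 54 mm behind the grasp point. The pads swing forward as they close: fully open they stand 13 mm farther back than shut.
Start: joints at [-1.03, 0.507, -0.238, 1.5, 0.126, 1.149, -0.155], TCP at [263.851, 566.563, 231.275] pointing down, gripper open.
Joint ranges: [-3.08, 3.08], [-0.24, 2.05], [-1.43, 1.35], [0, 2.5], [-1.52, 4.66], [0.17, 1.96], [-2.89, 2.89]. Speed limits (rad/s): [2.39, 2.39, 3.14, 3.14, 3.14, 3.14, 3.14].

### API

Orientations are given as a unit quaternion [w, x, y, z].
In Python, from workcell import manip gives the robot as it stands.
- The arm moves only by the tool send_rows, never from a script. Its argument "plan" is a list of rows, each a list of 2 entries, a list of its own where there are three numbers: the shift along the tool's x, y, z in mm, then the turn, a rotation vector about the tool's x, y, z in rad. In form: [[[dx, dy, dz], [wx, wy, wz]], ...]. A call has exactly 10 rows; each row is the pose to reach, as a shift and turn from the pose commanded when the call began, along the tool's axes at that moment; what a row does not reach only later rows make up. A row lasts 1/8 s, in which the tool goes at most 62.5 mm and 10.7 degrees, less where a joint would pass 70% of its speed; a pose out of reach is approached as far as the arm can. A call with a gripper value outside its range is refused whole. "hand" is the closure, from 0 (fully open) to 1 (shut), set as the call begins (left out, the last holds). The fingers move at their own pace and stop on an object; "force" is the grip in N (left out, the last holds). Time passes only in rows, so rows that repeat a pose let the fingers close, or fill a call up. It gives the time, the measured TCP pose, the force, the opening and the grip force at its end, in the units of the state.
- manip.sense(): the state, without advancing time (a new reading comes with each control period).
- manip.get_image(name): name is "scene" or "top" or "wrist"; returns a dict with "img" (400x640x3 uint8, blue, green, red), "intrinsics" (3x3 intrinsics, pixels), "rvec" (rotation vector, rad) and "tvec" (3), from world to camera coordinates, as OpenCV has them. Camera axes: x right, y down, z forward; pixel columns grow to the right and rows downward; lengths in mm; the calibration is good to about 2 mm. A picture is of the moment at which its call begins. There is no depth.
- manip.sign_off(): hands the job in; it is judged then, once.
The state is a dict: "t": time; "joint_pos": joint angles; "qd": joint speeds; "effort": joint torques, N m; "position": TCP position; "orientation": TCP orientation; "contact_force": force on the tool from outside, world axes, zero at the start; "moment": the same for the moment, N m; "gripper_width": finger opening in mm; "grasp_force": force on a finger pad.
Only numpy, scipy, OpenCV 4.12 (cv2) and the standard library are available. Lean on these libraries where they do the work, as an engineer would, in place of code of your own. Each camera call takes 0.05 s, during which the arm holds its last target. There are 200 camera calls.

### The job

Pack the finishing kit for the next shift: swing the tray's sprung keeper arm back off the bins until it catches and stays open by itself, then sort the loose kit, all the pens, markers and pencils into the blue bin and the blade case, clip and eraser into the yellow bin, each lying down inside below the rim. When everything that is there has been sorted, press the red trigger so that the arm snaps fully shut over the bins; leave the other things on the bench where they are.

Things in the scene. Friction and masses are not known exactly. Their poses are not given: they have to be found in the camera images.
- tray: Grey fixed base plate 6 mm thick. Origin: on the arm's vertical pivot axis at bench height; x from the pivot across the two bins, y the side to which the arm is cocked. Bin centres at tray x = 73 and 161 mm, y = 0 (which is which varies), long sides along tray y. Pivot pillar 76 mm high. Black trigger housing at tray x -87 to 19, y 123 to 157 mm.
- keeper (a joint): Sprung aluminium arm, 32 mm wide, 6 thick, underside 62 mm above the bench, 197 mm long. Angle (rad) about tray z at the pivot: 0 = shut along tray x, held by the spring; grows as it is swung towards tray y. The sear catches it at 1.60, where it stays by itself; end stop 1.72: swing to about 1.68 and let go. Push at the post 2 to 8 N. Let go too soon, it flies back to 0.
- keeper_post (a point): Top of the black round upright post on the arm by which it is swung: 16 mm diameter, 180 mm from the pivot; the post reaches from 68 to 112 mm above the bench. It moves with the arm.
- trigger (a joint): Travel of the sear and its red pad straight down, m: 0 = up, 0.012 = bottom. 2 N to start, about 5 N at the bottom (a little more while the arm hangs on it). The arm lets go with the pad 5 to 9 mm down, so press it nearly to the bottom; the pad springs up again. The arm also pushes it down for a moment while being cocked.
- trigger_pad (a point): Centre of the top face of the red trigger pad (28 x 32 mm), 52 mm above the bench when up, at tray x = -65, y = 140 mm. The cocked arm stops with its edge 45 mm from it.
- blue_bin: Blue open bin, fixed, for pens, markers and pencils. 86 x 166 x 36 mm outside, walls and floor 3 mm; origin: centre of the underside, 6 mm above the bench; x across (short), y along (long). Rim 42 mm above the bench.
- yellow_bin: Yellow open bin, same size and frame as the blue one, for blade case, clip and eraser.
- silver_pen: Steel ball pen lying on the bench, 9 x 128 x 11 mm. Origin: centre of the underside as it lies at the start; long side along its own y. May be absent (some are, from start to start).
- green_marker: White felt marker with a green cap, 12 x 108 x 13 mm. Origin: centre of the underside as it lies at the start; long side along its own y. May be absent (some are, from start to start).
- black_marker: Black felt pen, 11 x 130 x 12 mm. Origin: centre of the underside as it lies at the start; long side along its own y. May be absent (some are, from start to start).
- pencil_grey: Grey hexagonal pencil, 8 x 118 x 9 mm. Origin: centre of the underside as it lies at the start; long side along its own y. May be absent (some are, from start to start).
- blade_case: Small black case for blades, 21 x 49 x 30 mm. Origin: centre of the underside as it lies at the start; long side along its own y. May be absent (some are, from start to start).
- blue_clip: Small blue spring clip on its side, 21 x 44 x 24 mm, rigid; take it across its 21 mm. Origin: centre of the underside as it lies at the start; long side along its own y. May be absent (some are, from start to start).
- board_eraser: Small black eraser block, 28 x 46 x 19 mm. Origin: centre of the underside as it lies at the start; long side along its own y. May be absent (some are, from start to start).
- cork_block: Cork block 60 x 100 x 34 mm, loose bystander: leave it. Origin: centre of the underside.
- white_roll: Flat white roll of tape, 94 x 104 x 24 mm, loose bystander: leave it. Origin: centre of the underside.
- tape_measure: Yellow tape measure, 64 x 72 x 25 mm, loose bystander: leave it. Origin: centre of the underside.
Not all that is in view belongs to the job. What is shaped like the board_eraser but orange or turquoise is not meant.

How it is judged (in metres and radians):
On the way, in this order (a step that is already met when the one before it is completed fails the run):
1. the keeper arm is cocked and stays back by itself, untouched (value of joint keeper above 1.5 rad and contact force between the fingers and tray below 0.5 N), for 0.3 s.
2. everything is sorted into its bin while the arm is still cocked (all of step 1 and x of silver_pen in the frame of blue_bin between -0.041 and 0.041 m and y of silver_pen in the frame of blue_bin between -0.081 and 0.081 m and z of each of silver_pen, green_marker, black_marker, pencil_grey in the frame of blue_bin below 0.03 m and angle between each of silver_pen, green_marker, black_marker, pencil_grey's own y axis and vertical above 1.35 rad and x of green_marker in the frame of blue_bin between -0.041 and 0.041 m and y of green_marker in the frame of blue_bin between -0.081 and 0.081 m and x of black_marker in the frame of blue_bin between -0.041 and 0.041 m and y of black_marker in the frame of blue_bin between -0.081 and 0.081 m and x of pencil_grey in the frame of blue_bin between -0.041 and 0.041 m and y of pencil_grey in the frame of blue_bin between -0.081 and 0.081 m and x of blade_case in the frame of yellow_bin between -0.041 and 0.041 m and y of blade_case in the frame of yellow_bin between -0.081 and 0.081 m and z of each of blade_case, blue_clip, board_eraser in the frame of yellow_bin below 0.03 m and x of blue_clip in the frame of yellow_bin between -0.041 and 0.041 m and y of blue_clip in the frame of yellow_bin between -0.081 and 0.081 m and x of board_eraser in the frame of yellow_bin between -0.041 and 0.041 m and y of board_eraser in the frame of yellow_bin between -0.081 and 0.081 m), for 0.2 s.
At the end, for the whole second after the job is handed in: Keeper arm shut (within 0.06 rad) and trigger up; pens, markers and pencils present lie in the blue bin (within 12 degrees of level), blade case, clip and eraser present in the yellow bin: origins within the walls and under 30 mm above the bin's underside, at rest (x of silver_pen in the frame of blue_bin between -0.041 and 0.041 m and y of silver_pen in the frame of blue_bin between -0.081 and 0.081 m and z of each of silver_pen, green_marker, black_marker, pencil_grey in the frame of blue_bin below 0.03 m and angle between each of silver_pen, green_marker, black_marker, pencil_grey's own y axis and vertical above 1.35 rad and x of green_marker in the frame of blue_bin between -0.041 and 0.041 m and y of green_marker in the frame of blue_bin between -0.081 and 0.081 m and x of black_marker in the frame of blue_bin between -0.041 and 0.041 m and y of black_marker in the frame of blue_bin between -0.081 and 0.081 m and x of pencil_grey in the frame of blue_bin between -0.041 and 0.041 m and y of pencil_grey in the frame of blue_bin between -0.081 and 0.081 m and x of blade_case in the frame of yellow_bin between -0.041 and 0.041 m and y of blade_case in the frame of yellow_bin between -0.081 and 0.081 m and z of each of blade_case, blue_clip, board_eraser in the frame of yellow_bin below 0.03 m and x of blue_clip in the frame of yellow_bin between -0.041 and 0.041 m and y of blue_clip in the frame of yellow_bin between -0.081 and 0.081 m and x of board_eraser in the frame of yellow_bin between -0.041 and 0.041 m and y of board_eraser in the frame of yellow_bin between -0.081 and 0.081 m and linear speed of each of silver_pen, green_marker, black_marker, pencil_grey, blade_case, blue_clip, board_eraser below 0.03 m/s and value of joint keeper below 0.06 rad and value of joint trigger below 0.003 m); the robot touches nothing.
It fails at once if a bystander (cork block, white roll, tape measure) is moved more than 30 mm (distance of any of cork_block, white_roll, tape_measure from where it was at the start of the episode above 0.03 m).
Of silver_pen, green_marker, black_marker, pencil_grey, blade_case, blue_clip, board_eraser only 5 to 7 are there at a start; the rules pass over those that are not, and their reading is None.
At some moment in a run one of silver_pen, green_marker, black_marker, pencil_grey, blade_case, blue_clip, board_eraser may be knocked a few centimetres aside while the robot is not near it.
Once in a run the grip may slacken for a moment while it holds something.
It also fails if it takes over 210 s, if anything falls off the work surface, if the arm or the gripper's body presses on something with over 40 N, if the wrist force passes 120 N, or if a joint passes its speed limit or range.

## Working session

There is one attempt and no reset: what is moved stays moved. The work goes in short steps, Python scripts to look and compute and a tool call to move; the robot and the scene stay as the last step left them, time stands still between calls to the robot, and variables do not carry over. Pictures are saved under pics/ and viewed, at most 14 in all, crops included, and the job is handed in when it is done.

Besides the shell and the picture viewer there is one more tool, called after ">>>" as name(argument=value, ...) on one line, values as JSON. send_rows: Moves the arm, as the interface text tells. Its arguments: {"type":"object","properties":{"plan":{"type":"array"},"hand":{"type":"number"},"force":{"type":"number"}},"required":["plan"]}

```bash
ls; mkdir -p pics
cat > h.py <<'E'
import numpy as np, cv2
from scipy.spatial.transform import Rotation as R
from workcell import manip
def cam(n):
    d=manip.get_image(n); return d
def save(n,f,crop=None,s=1):
    d=cam(n); im=d['img']
    np.savez('pics/'+f+'.npz',img=im,K=d['intrinsics'],r=d['rvec'],t=d['tvec'])
    if crop: x0,y0,x1,y1=crop; im=im[y0:y1,x0:x1]
    if s!=1: im=cv2.resize(im,None,fx=s,fy=s,interpolation=cv2.INTER_CUBIC)
    cv2.imwrite('pics/'+f+'.png',im); return d
def px2w(f,pts,z):
    d=np.load('pics/'+f+'.npz'); K=d['K'];Rm=cv2.Rodrigues(d['r'])[0];t=d['t'].reshape(3)
    c=-Rm.T@t; o=[]
    z=np.broadcast_to(z,(len(pts),))
    for p,zz in zip(pts,z):
        v=Rm.T@np.linalg.inv(K)@np.array([p[0],p[1],1.]); o.append(c+v*(zz-c[2])/v[2])
    return np.array(o)
def w2px(f,P):
    d=np.load('pics/'+f+'.npz'); return cv2.projectPoints(np.array(P,float),d['r'],d['t'],d['K'],None)[0][:,0]
def tool():
    s=manip.sense(); q=s['orientation']; return np.array(s['position']),R.from_quat([q[1],q[2],q[3],q[0]])
E
python3 - <<'E'
from h import *
np.set_printoptions(precision=3,suppress=True)
for n in('top','scene','wrist'):
    d=save(n,n+'0',s=1.25); print(n,d['intrinsics'].tolist(),-cv2.Rodrigues(d['rvec'])[0].T@np.array(d['tvec']).reshape(3))
p,r=tool();print(manip.sense());print(r.as_matrix())
E
```

```text
pics
top [[420.0525357577221, 0.0, 320.80182207659686], [0.0, 420.0525357577221, 200.5494924937916], [0.0, 0.0, 1.0]] [ 386.509   27.999 1199.054]
scene [[406.1542006448264, 0.0, 319.08443649193714], [0.0, 406.1542006448264, 204.52564504387794], [0.0, 0.0, 1.0]] [-119.849 -705.611  747.447]
wrist [[285.4286211201454, 0.0, 319.5478912690991], [0.0, 285.4286211201454, 199.07337974773304], [0.0, 0.0, 1.0]] [188.44  601.651 371.585]
{'t': 0.15, 'joint_pos': array([-1.029,  0.508, -0.238,  1.501,  0.126,  1.149, -0.155]), 'qd': array([-0.001, -0.003,  0.   , -0.003,  0.002, -0.   , -0.001]), 'effort': array([ -0.003, -62.102,  -2.189, -24.984,   0.013,   0.009,   0.   ]), 'position': array([263.759, 566.228, 230.629]), 'orientation': array([-0.   ,  0.216,  0.976, -0.001]), 'contact_force': array([0.315, 0.829, 0.342]), 'moment': array([ 0.019, -0.001,  0.037]), 'grasp_force': 0.0, 'gripper_width': 85.67027479217063}
[[-0.907  0.422 -0.001]
 [ 0.422  0.907 -0.001]
 [-0.    -0.001 -1.   ]]
```

View pics/top0.png

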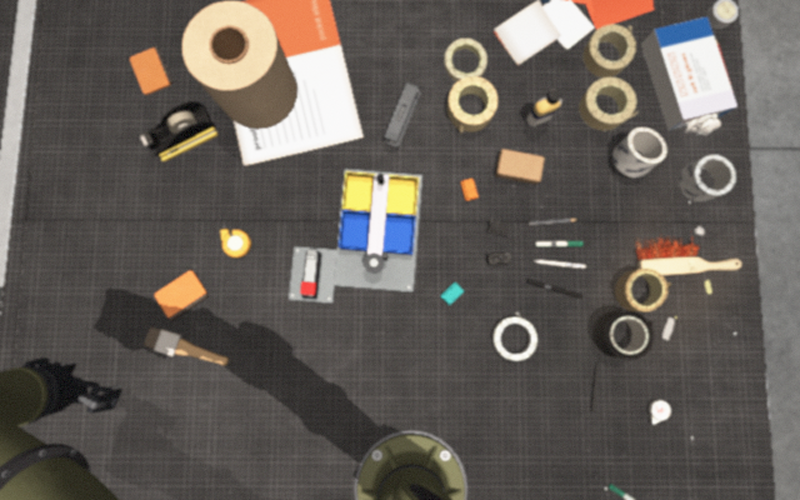

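View pics/scene0.png

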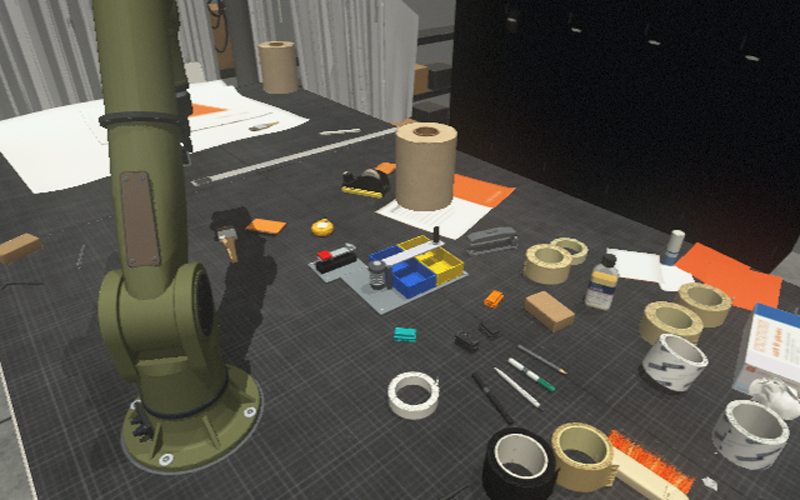

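Top view (displayed at 1.25x): the tray is at (380,230), with yellow at the far end, blue near the pivot (373,262), post at (380,180) and trigger pad at (309,287). Four pens are near (555,220–290), and there are two dark small objects at (497,228) and (499,258).

Run:
```python
import cv2
im=cv2.imread('pics/top0.png'); im=cv2.resize(im,(640,400),interpolation=cv2.INTER_AREA)
import numpy as np
d=np.load('pics/top0.npz')['img']
a=cv2.resize(d[125:255,225:365],None,fx=4,fy=4,interpolation=cv2.INTER_CUBIC)
b=cv2.resize(d[155:255,355:480],None,fx=6,fy=6,interpolation=cv2.INTER_CUBIC)
b=cv2.convertScaleAbs(b,alpha=1.8,beta=10)
cv2.imwrite('pics/a.png',a);cv2.imwrite('pics/b.png',b)
```

```text
(no output)
```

View pics/a.png

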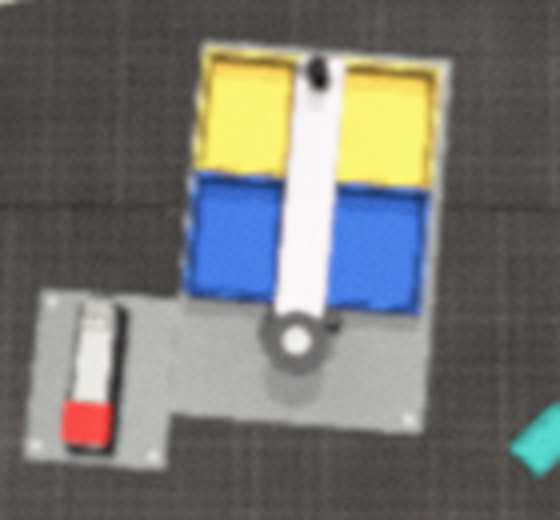

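View pics/b.png

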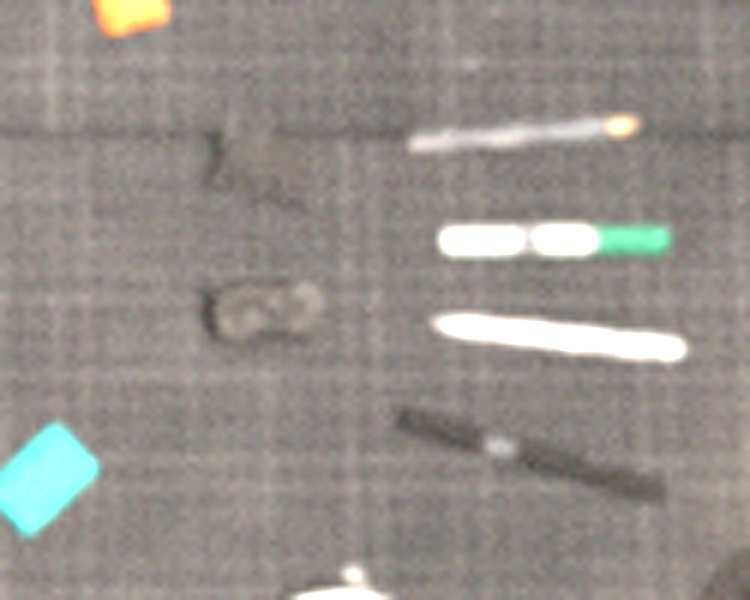

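Crop a: pivot (295,340), post top (318,70) and pad (87,424). Crop b: pencil from (410,143) to (640,124), green marker from (438,240) to (670,240), silver pen from (432,322) to (688,350), black marker from (398,416) to (665,495), blade case at (267,308) and dark eraser near (257,163). No clip is in sight.

```bash
cat >> h.py <<'E'
def A(u,v,s,x0,y0): return ((u+.5)/s-.5+x0,(v+.5)/s-.5+y0)
E
python3 - <<'E'
from h import *
np.set_printoptions(precision=1,suppress=True)
a=lambda u,v:A(u,v,4,225,125)
b=lambda u,v:A(u,v,6,355,155)
P=px2w('top0',[a(295,340),a(318,68),a(87,420),a(205,45),a(450,60),a(424,432)],[76,112,52,6,6,6])
print(P); d=P[1]-P[0];print(np.hypot(*d[:2]),np.arctan2(d[1],d[0]))
for n,l,h in [('pencil',[(410,143),(640,124)],5),('green',[(438,240),(670,240)],7),('silver',[(432,322),(688,350)],6),('black',[(398,416),(665,495)],6),('case',[(212,312),(322,302)],28),('eraser',[(207,150),(307,180)],15)]:
    q=px2w('top0',[b(*p) for p in l],h); e=q[1]-q[0]
    print(n,q.mean(0),np.hypot(*e[:2]),np.arctan2(e[1],e[0]))
E
```

```text
[[487.8  82.3  76. ]
 [665.2  67.  112. ]
 [434.8 224.6  52. ]
 [709.1 153.    6. ]
 [698.7 -25.    6. ]
 [429.   -6.3   6. ]]
178.02912507003896 -0.08601601224214497
pencil [ 590.7 -327.7    5. ] 111.40340108221727 -1.4835660413601042
green [ 538.9 -339.5    7. ] 110.97076710933712 -1.5669025264592296
silver [ 493.  -341.2    6. ] 122.30696796216642 -1.6766696961109775
black [ 436.2 -325.9    6. ] 130.80299742904722 -1.856789066867501
case [ 504.1 -197.7   28. ] 51.78246650914455 -1.4762230624129489
eraser [ 573.3 -196.6   15. ] 49.453562575927556 -1.8627971821695233
```

```bash
cat >> h.py <<'E'
PIV=np.array([488.,82.]); TH=-0.083
def Rpsi(a): # tool y yaw a, pointing down
    return R.from_matrix(np.array([[-np.sin(a),np.cos(a),0],[np.cos(a),np.sin(a),0],[0,0,-1]]).T @ np.eye(3)) if 0 else R.from_matrix(np.column_stack([[-np.sin(a),np.cos(a),0],[np.cos(a),np.sin(a),0],[0,0,-1]]))
def mv(targets,start=None):
    """targets: (x,y,z,psi,nrows); prints tool-frame rows; returns end poses. start None = measured"""
    p0,r0=tool(); m=r0.as_matrix(); psi0=np.arctan2(m[1,1],m[0,1])
    if start is not None: p0=np.array(start[:3],float); psi0=start[3]; r0=Rpsi(psi0)
    cur=np.array([*p0,psi0]); rows=[]
    for t in targets:
        T=np.array(t[:4],float); n=t[4]
        T[3]=cur[3]+(T[3]-cur[3]+np.pi)%(2*np.pi)-np.pi if abs(T[3]-cur[3])>np.pi else T[3]
        for k in range(1,n+1):
            c=cur+(T-cur)*k/n
            s=r0.inv().apply(c[:3]-p0); w=(r0.inv()*Rpsi(c[3])).as_rotvec()
            rows.append([[round(float(v),1)+0. for v in s],[round(float(v),3)+0. for v in w]])
        cur=T
    for i in range(0,len(rows),10):
        print(len(rows[i:i+10]),str(rows[i:i+10]).replace(' ',''))
def st():
    s=manip.sense(); p,r=tool(); m=r.as_matrix()
    print('t%.2f'%s['t'],'p',np.round(p,1),'psi %.3f'%np.arctan2(m[1,1],m[0,1]),'F',np.round(s['contact_force'],1),'w %.1f g %.1f'%(s['gripper_width'],s['grasp_force']),'q',np.round(s['joint_pos'],2))
E
python3 - <<'E'
from h import *
mv([(450,260,225,0.2,5),(640,70,215,-0.8,5)])
E
```

```text
10 [[[-59.6,-39.8,1.2],[-0.001,0.0,0.187]],[[-119.2,-79.6,2.4],[-0.001,0.0,0.374]],[[-178.9,-119.4,3.5],[-0.001,0.0,0.561]],[[-238.5,-159.2,4.7],[-0.001,0.001,0.748]],[[-298.1,-199.0,5.9],[-0.001,0.001,0.935]],[[-348.6,-217.4,7.9],[-0.001,0.001,1.135]],[[-399.1,-235.8,9.9],[-0.001,0.001,1.335]],[[-449.6,-254.2,12.0],[-0.001,0.001,1.535]],[[-500.1,-272.6,14.0],[-0.001,0.001,1.735]],[[-550.6,-291.0,16.0],[-0.001,0.001,1.935]]]
```

>>> send_rows(plan=[[[-60,-40,1],[0,0,0.187]],[[-119,-80,2],[0,0,0.37]],[[-179,-119,4],[0,0,0.56]],[[-238,-159,5],[0,0,0.75]],[[-298,-199,6],[0,0,0.93]],[[-349,-217,8],[0,0,1.11]],[[-399,-236,10],[0,0,1.29]],[[-450,-254,12],[0,0,1.47]],[[-500,-273,14],[0,0,1.65]],[[-550,-291,16],[0,0,1.83]]], hand=0, force=40)

```text
t: 1.4
position: [640.0, 69.9, 215.1]
orientation: [-0.0, 0.907, 0.422, -0.0]
contact_force: [0.4, 0.7, 0.4]
gripper_width: 85.3
grasp_force: 0.0
```

Run:
```python
from h import *
st(); mv([(640,66,200,-1.65,10)])
```

```text
t1.40 p [640.   69.9 215.1] psi -0.700 F [0.4 0.7 0.4] w 85.3 g 0.0 q [-0.33  0.56  0.31  1.48 -0.18  1.13 -0.69]
10 [[[-0.3,0.3,1.5],[0.0,0.0,0.095]],[[-0.6,0.5,3.0],[0.0,0.0,0.19]],[[-0.9,0.8,4.5],[0.0,0.0,0.285]],[[-1.2,1.0,6.1],[0.0,0.0,0.38]],[[-1.5,1.3,7.6],[0.0,0.0,0.475]],[[-1.8,1.5,9.1],[0.0,0.0,0.57]],[[-2.1,1.8,10.6],[0.0,0.0,0.665]],[[-2.4,2.0,12.1],[0.0,0.0,0.76]],[[-2.7,2.3,13.6],[0.0,0.0,0.855]],[[-3.0,2.5,15.1],[0.0,0.0,0.95]]]
```

>>> send_rows(plan=[[[2,2,5],[0,0,0.12]],[[3,5,9],[0,0,0.24]],[[5,7,14],[0,0,0.36]],[[6,9,18],[0,0,0.48]],[[8,11,23],[0,0,0.6]],[[9,14,27],[0,0,0.72]],[[11,16,32],[0,0,0.84]],[[12,18,36],[0,0,0.92]],[[14,20,41],[0,0,0.95]],[[15,22,45],[0,0,0.95]]])

```text
t: 2.65
position: [665.4, 68.9, 169.7]
orientation: [0.0, 0.999, -0.036, -0.0]
contact_force: [-0.5, -0.8, 1.0]
gripper_width: 85.3
grasp_force: 0.0
```

Run:
```python
from h import *
st(); save('wrist','w1')
d=np.load('pics/w1.npz'); print(w2px('w1',[(667,67,112),(488,82,76),(670,67,0)]), (cv2.Rodrigues(d['r'])[0]).round(2).tolist())
```

```text
t2.65 p [665.4  68.9 169.7] psi -1.644 F [-0.5 -0.8  1. ] w 85.3 g 0.0 q [-0.44  0.68  0.55  1.47 -0.37  1.11 -1.46]
[[321.98131002 217.05574062]
 [319.5132632  358.20446464]
 [321.03203492 175.98039548]] [[-0.07, -1.0, -0.0], [-0.94, 0.07, 0.33], [-0.33, 0.02, -0.95]]
```

View pics/w1.png

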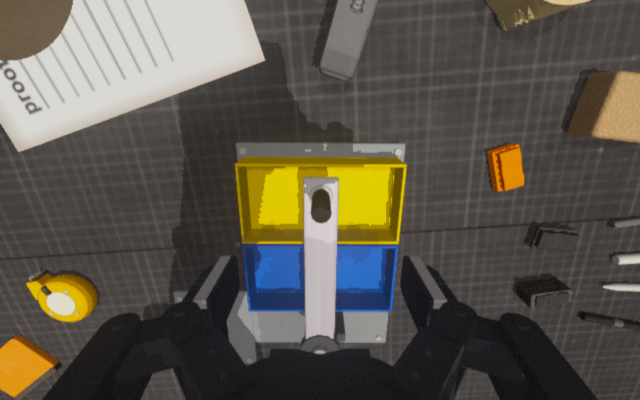

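The wrist view confirms the post top at about (321,214), within 3 mm of the estimate. I'll descend on it.

>>> send_rows(plan=[[[3,2,15],[0,0,0]],[[3,2,30],[0,0,0]],[[3,2,45],[0,0,0]],[[3,2,60],[0,0,0]],[[3,2,75],[0,0,0]],[[3,2,87],[0,0,0]],[[3,2,87],[0,0,0]],[[3,2,87],[0,0,0]],[[3,2,87],[0,0,0]],[[3,2,87],[0,0,0]]])

```text
t: 3.95
position: [668.5, 66.5, 83.8]
orientation: [-0.0, 0.999, -0.037, 0.0]
contact_force: [0.3, 0.4, 0.1]
gripper_width: 85.5
grasp_force: 0.0
```

>>> send_rows(plan=[[[0,0,0],[0,0,0]],[[0,0,0],[0,0,0]],[[0,0,0],[0,0,0]],[[0,0,0],[0,0,0]],[[0,0,0],[0,0,0]],[[0,0,0],[0,0,0]],[[0,0,0],[0,0,0]],[[0,0,0],[0,0,0]],[[0,0,0],[0,0,0]],[[0,0,0],[0,0,0]]], hand=1, force=40)

```text
t: 5.2
position: [668.4, 67.4, 83.5]
orientation: [-0.0, 0.999, -0.037, 0.0]
contact_force: [0.0, 5.8, 2.8]
gripper_width: 14.9
grasp_force: 39.0
```

Run:
```python
from h import *
st()
p,r=tool(); m=r.as_matrix(); psi=np.arctan2(m[1,1],m[0,1])
rad=np.hypot(*(p[:2]-PIV)); a0=np.arctan2(p[1]-PIV[1],p[0]-PIV[0]); print(rad,a0)
# arc rows: 20 steps to tray angle 1.69
tot=TH+1.69-a0
T=[]
for k in range(1,21):
    a=a0+tot*k/20; T.append((PIV[0]+rad*np.cos(a),PIV[1]+rad*np.sin(a),p[2],psi+tot*k/20,1))
mv(T[:10]); mv(T[10:],start=T[9]); print(tot,T[9],T[-1])
```

```text
t5.20 p [668.4  67.4  83.5] psi -1.644 F [0.  5.8 2.8] w 14.9 g 39.0 q [-0.41  0.76  0.5   1.55 -0.43  0.94 -1.41]
180.99578884154235 -0.0810147537725235
10 [[[-0.5,-15.3,0.0],[-0.001,0.0,-0.084]],[[-2.3,-30.4,0.0],[-0.001,0.0,-0.169]],[[-5.4,-45.4,0.0],[-0.001,0.0,-0.253]],[[-9.8,-60.0,0.1],[-0.001,0.0,-0.338]],[[-15.3,-74.2,0.1],[-0.001,0.0,-0.422]],[[-22.1,-88.0,0.1],[-0.001,0.0,-0.506]],[[-29.9,-101.0,0.1],[-0.001,-0.001,-0.591]],[[-38.9,-113.4,0.1],[-0.001,-0.001,-0.675]],[[-48.8,-125.0,0.1],[-0.001,-0.001,-0.76]],[[-59.7,-135.7,0.1],[-0.001,-0.001,-0.844]]]
10 [[[-0.5,-15.3,0.0],[0.0,0.0,-0.084]],[[-2.3,-30.4,0.0],[0.0,0.0,-0.169]],[[-5.4,-45.4,0.0],[0.0,0.0,-0.253]],[[-9.8,-60.0,0.0],[0.0,0.0,-0.338]],[[-15.3,-74.2,0.0],[0.0,0.0,-0.422]],[[-22.1,-88.0,0.0],[0.0,0.0,-0.506]],[[-29.9,-101.0,0.0],[0.0,0.0,-0.591]],[[-38.9,-113.4,0.0],[0.0,0.0,-0.675]],[[-48.8,-125.0,0.0],[0.0,0.0,-0.76]],[[-59.7,-135.7,0.0],[0.0,0.0,-0.844]]]
1.6880147537725234 (np.float64(618.8185228334326), np.float64(207.08393047090763), np.float64(83.45590639343348), np.float64(-0.8003737485472225), 1) (np.float64(481.44871896199726), np.float64(262.8771856678816), np.float64(83.45590639343348), np.float64(0.043633628339039277), 1)
```

>>> send_rows(plan=[[[-0.5,-15.3,0],[0,0,-0.084]],[[-2.3,-30.4,0],[0,0,-0.169]],[[-5.4,-45.4,0],[0,0,-0.253]],[[-9.8,-60,0],[0,0,-0.338]],[[-15.3,-74.2,0],[0,0,-0.422]],[[-22.1,-88,0],[0,0,-0.506]],[[-29.9,-101,0],[0,0,-0.591]],[[-38.9,-113.4,0],[0,0,-0.675]],[[-48.8,-125,0],[0,0,-0.76]],[[-59.7,-135.7,0],[0,0,-0.844]]])

```text
t: 6.45
position: [620.9, 204.4, 83.5]
orientation: [0.002, 0.927, 0.376, 0.002]
contact_force: [5.9, -0.6, -1.3]
gripper_width: 14.5
grasp_force: 39.0
```

Run:
```python
from h import *
st()
```

```text
t6.45 p [620.9 204.4  83.5] psi -0.801 F [ 5.9 -0.6 -1.3] w 14.5 g 39.0 q [-0.52  0.7   0.29  1.61 -0.24  0.86 -0.95]
```

>>> send_rows(plan=[[[-0.5,-15.3,0],[0,0,-0.084]],[[-2.3,-30.4,0],[0,0,-0.169]],[[-5.4,-45.4,0],[0,0,-0.253]],[[-9.8,-60,0],[0,0,-0.338]],[[-15.3,-74.2,0],[0,0,-0.422]],[[-22.1,-88,0],[0,0,-0.506]],[[-29.9,-101,0],[0,0,-0.591]],[[-38.9,-113.4,0],[0,0,-0.675]],[[-48.8,-125,0],[0,0,-0.76]],[[-59.7,-135.7,0],[0,0,-0.844]]])

```text
t: 7.7
position: [484.1, 262.0, 83.5]
orientation: [0.002, 0.691, 0.723, 0.002]
contact_force: [6.5, 2.9, -3.3]
gripper_width: 14.7
grasp_force: 39.5
```

Run:
```python
from h import *
st(); p,_=tool(); print(np.arctan2(p[1]-PIV[1],p[0]-PIV[0])-TH,np.hypot(*(p[:2]-PIV)))
```

```text
t7.70 p [484.1 262.   83.5] psi 0.044 F [ 6.5  2.9 -3.3] w 14.7 g 39.5 q [-0.58  0.55  0.05  1.89 -0.04  0.69 -0.45]
1.6752688110019154 180.0454739645712
```

>>> send_rows(plan=[[[0,2,0],[0,0,0]],[[0,4,0],[0,0,0]],[[0,6,0],[0,0,0]],[[0,8,0],[0,0,0]],[[0,10,0],[0,0,0]],[[0,12,0],[0,0,0]],[[0,14,0],[0,0,0]],[[0,16,0],[0,0,0]],[[0,16,0],[0,0,0]],[[0,16,0],[0,0,0]]])

```text
t: 8.95
position: [497.6, 261.6, 83.3]
orientation: [0.0, 0.692, 0.722, -0.0]
contact_force: [4.1, -3.7, 1.4]
gripper_width: 14.5
grasp_force: 40.1
```

Run:
```python
from h import *
st(); p,_=tool(); print(np.arctan2(p[1]-PIV[1],p[0]-PIV[0])-TH,np.hypot(*(p[:2]-PIV)))
```

```text
t8.95 p [497.6 261.6  83.3] psi 0.042 F [ 4.1 -3.7  1.4] w 14.5 g 40.1 q [-0.56  0.57  0.05  1.86 -0.04  0.72 -0.44]
1.6003659702822877 179.88942078886816
```

>>> send_rows(plan=[[[0,1,0],[0,0,0]],[[0,2,0],[0,0,0]],[[0,3,0],[0,0,0]],[[0,4,0],[0,0,0]],[[0,5,0],[0,0,0]],[[0,5,0],[0,0,0]],[[0,5,0],[0,0,0]],[[0,5,0],[0,0,0]],[[0,5,0],[0,0,0]],[[0,5,0],[0,0,0]]])

```text
t: 10.2
position: [499.0, 262.0, 83.1]
orientation: [-0.001, 0.691, 0.723, -0.003]
contact_force: [-7.6, -6.1, 10.7]
gripper_width: 14.9
grasp_force: 41.2
```

Run:
```python
from h import *
st(); p,_=tool(); print(np.arctan2(p[1]-PIV[1],p[0]-PIV[0])-TH,np.hypot(*(p[:2]-PIV)))
```

```text
t10.20 p [499.  262.   83.1] psi 0.045 F [-7.6 -6.1 10.7] w 14.9 g 41.2 q [-0.56  0.57  0.05  1.85 -0.04  0.73 -0.44]
1.5929669731857232 180.37745513277682
```

>>> send_rows(plan=[[[0,-4,0],[0,0,0]],[[0,-4,0],[0,0,0]],[[0,-4,0],[0,0,0]],[[0,-4,0],[0,0,0]],[[0,-4,0],[0,0,0]],[[0,-4,0],[0,0,0]],[[0,-4,-20],[0,0,0]],[[0,-4,-60],[0,0,0]],[[0,-4,-110],[0,0,0]],[[0,-4,-160],[0,0,0]]], hand=0)

```text
t: 11.45
position: [498.3, 262.7, 244.8]
orientation: [-0.0, 0.692, 0.722, -0.0]
contact_force: [0.5, 0.4, 1.2]
gripper_width: 85.6
grasp_force: 0.0
```

Run:
```python
from h import *
st(); mv([(540,0,240,-.4,5),(510,-250,230,-0.1,5)])
```

```text
t11.45 p [498.3 262.7 244.8] psi 0.043 F [0.5 0.4 1.2] w 85.6 g 0.0 q [-0.58  0.4   0.07  1.65 -0.03  1.1  -0.45]
10 [[[-52.8,6.1,1.0],[0.0,0.0,0.089]],[[-105.7,12.2,1.9],[0.0,0.0,0.177]],[[-158.5,18.3,2.9],[0.0,0.0,0.266]],[[-211.4,24.3,3.9],[0.0,0.0,0.354]],[[-264.2,30.4,4.9],[0.0,0.0,0.443]],[[-313.9,22.3,6.9],[0.0,0.0,0.383]],[[-363.6,14.2,8.9],[0.0,0.0,0.323]],[[-413.3,6.0,10.9],[0.0,0.0,0.263]],[[-463.0,-2.1,12.9],[0.0,0.0,0.203]],[[-512.7,-10.3,14.9],[0.0,0.0,0.143]]]
```

>>> send_rows(plan=[[[-53,6,1],[0,0,0.09]],[[-106,12,2],[0,0,0.18]],[[-159,18,3],[0,0,0.27]],[[-211,24,4],[0,0,0.35]],[[-264,30,5],[0,0,0.44]],[[-314,22,7],[0,0,0.38]],[[-364,14,9],[0,0,0.32]],[[-413,6,11],[0,0,0.26]],[[-463,-2,13],[0,0,0.2]],[[-513,-10,15],[0,0,0.143]]])

```text
t: 12.7
position: [510.2, -251.6, 228.3]
orientation: [0.0, 0.741, 0.672, 0.0]
contact_force: [0.7, -0.0, -0.3]
gripper_width: 85.4
grasp_force: 0.0
```

Run:
```python
from h import *
st(); d=save('wrist','w2')
im=d['img']; im=cv2.convertScaleAbs(im,alpha=1.3,beta=15)
cv2.imwrite('pics/w2b.png',cv2.resize(im,None,fx=1.25,fy=1.25,interpolation=cv2.INTER_CUBIC))
print(w2px('w2',[(590,-328,5),(539,-339,7),(493,-341,6),(436,-326,6),(504,-198,28),(573,-197,15)])*1.25)
```

```text
t12.70 p [ 510.2 -251.6  228.3] psi -0.098 F [ 0.7 -0.  -0.3] w 85.4 g 0.0 q [ 0.27  0.43  0.22  1.66 -0.1   1.07  0.42]
[[477.66918655 271.89043727]
 [432.4067998  285.81135617]
 [391.53600863 290.70321472]
 [339.22822451 283.07372097]
 [386.65656308 161.5376284 ]
 [458.40351968 152.00617989]]
```

View pics/w2b.png

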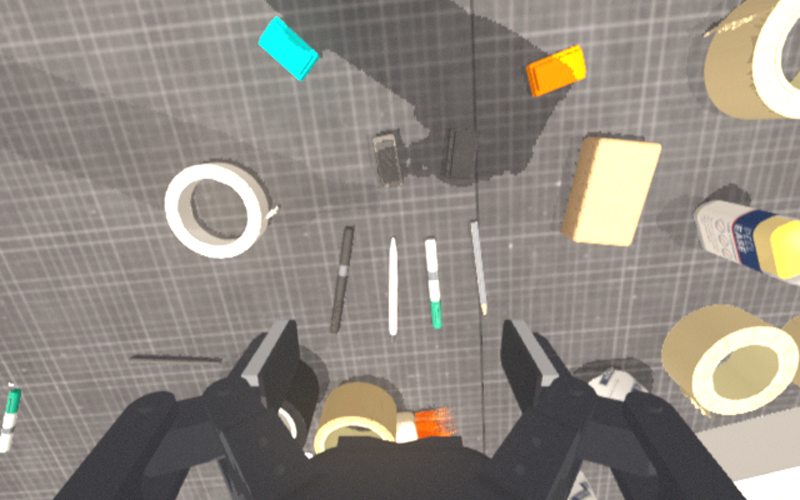

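The wrist view (1.25x) shows black at (350,228)–(334,331), silver at (393,238)–(393,334), green at (431,240)–(437,327), pencil at (474,222)–(485,314), the case around (388,160) and the eraser around (462,155). The second green marker is at (10,420), far away and out of reach, so it isn't part of the kit.

Run:
```python
from h import *
np.set_printoptions(precision=1,suppress=True)
for n,l,h in [('pencil',[(474,222),(485,314)],5),('green',[(431,240),(437,327)],7),('silver',[(393,238),(393,334)],6),('black',[(350,228),(334,331)],6)]:
    q=px2w('w2',[(p[0]/1.25,p[1]/1.25) for p in l],h); e=q[1]-q[0]
    print(n,q.mean(0),np.hypot(*e[:2]),np.arctan2(e[1],e[0])+np.pi/2)
im=np.load('pics/w2.npz')['img'][90:160,280:400]
im=cv2.convertScaleAbs(im,alpha=1.9,beta=20)
cv2.imwrite('pics/w2c.png',cv2.resize(im,None,fx=6,fy=6,interpolation=cv2.INTER_CUBIC))
```

```text
pencil [ 592.3 -326.1    5. ] 111.07648512889202 0.08380020836778179
green [ 540.9 -338.7    7. ] 106.4017723354049 -0.0038100618344234505
silver [ 494.9 -338.2    6. ] 117.85832407802488 -0.10390682916975646
black [ 438.8 -325.1    6. ] 127.22854655993446 -0.2905178983702963
```

View pics/w2c.png

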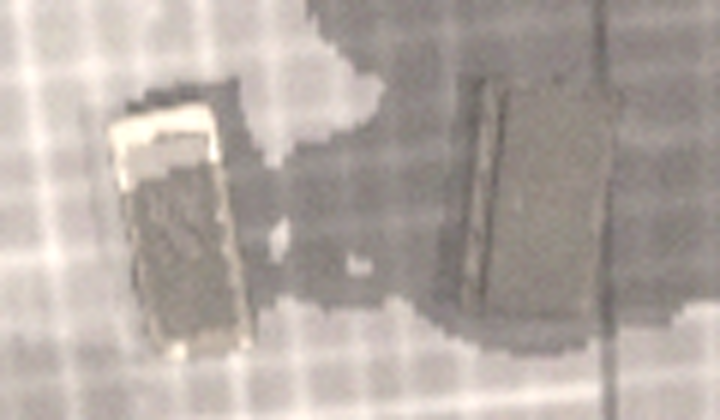

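The case top face is centred at crop (184,232) and the eraser top face at (549,200).

Run:
```python
from h import *
np.set_printoptions(precision=2,suppress=True)
b=lambda u,v:A(u,v,6,280,90)
for n,c,h in [('case',[(112,125),(212,105),(250,345),(160,355)],30),('eraser',[(500,85),(612,90),(600,312),(487,315)],19)]:
    q=px2w('w2',[b(*p) for p in c],h); e=(q[2]+q[3]-q[0]-q[1])/2;w=(q[1]+q[2]-q[0]-q[3])/2
    print(n,q.mean(0),np.hypot(*e[:2]),np.arctan2(e[1],e[0])+np.pi/2,np.hypot(*w[:2]))
mv([(495,-338,60,-0.1,7),(495,-338,12,-.1,3)])
```

```text
case [ 505.19 -197.4    30.  ] 44.92996216790139 0.07744911353051553 18.577843756870582
eraser [ 577.59 -199.25   19.  ] 43.40556948284368 -0.0965371019104273 22.316614461346095
10 [[[-11.1,-0.6,24.1],[0.0,0.006,-0.001]],[[-22.1,-1.2,48.2],[0.0,0.006,-0.001]],[[-33.2,-1.8,72.3],[0.0,0.006,-0.002]],[[-44.3,-2.4,96.4],[0.0,0.006,-0.002]],[[-55.4,-3.1,120.5],[0.0,0.006,-0.003]],[[-66.4,-3.7,144.6],[0.0,0.006,-0.003]],[[-77.5,-4.3,168.7],[0.0,0.006,-0.004]],[[-77.4,-4.3,184.7],[0.0,0.006,-0.004]],[[-77.3,-4.3,200.7],[0.0,0.006,-0.004]],[[-77.2,-4.3,216.7],[0.0,0.006,-0.004]]]
```

>>> send_rows(plan=[[[-11,-1,24],[0,0.006,0]],[[-22,-1,48],[0,0.006,0]],[[-33,-2,72],[0,0.006,0]],[[-44,-2,96],[0,0.006,0]],[[-55,-3,120],[0,0.006,0]],[[-66,-4,145],[0,0.006,0]],[[-77,-4,169],[0,0.006,0]],[[-77,-4,183],[0,0.006,0]],[[-77,-4,183],[0,0.006,0]],[[-77,-4,183],[0,0.006,0]]], hand=0.55)

```text
t: 14.0
position: [499.5, -326.0, 46.1]
orientation: [-0.002, 0.741, 0.671, 0.002]
contact_force: [0.6, 0.0, 0.4]
gripper_width: 38.7
grasp_force: 0.0
```

Run:
```python
from h import *
st(); d=save('wrist','w3',crop=(160,100,480,360),s=2)
```

```text
t14.00 p [ 499.5 -326.    46.1] psi -0.099 F [0.6 0.  0.4] w 38.7 g 0.0 q [ 0.44  0.67  0.17  1.8  -0.17  0.69  0.6 ]
```

View pics/w3.png

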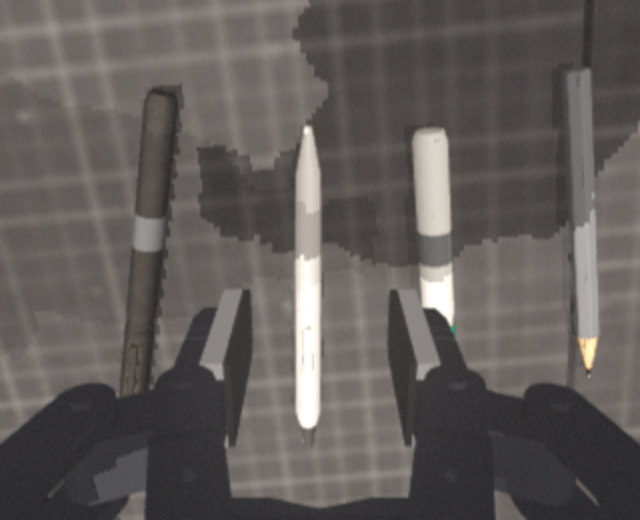

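The view shows the silver pen at crop x≈307 between the pads (midpoint 319), so the position agrees and the neighbours are clear. I'll descend and close.

>>> send_rows(plan=[[[-6,-2,10],[0,0,0]],[[-12,-3,20],[0,0,0]],[[-12,-3,30],[0,0,0]],[[-12,-3,38],[0,0,0]],[[-12,-3,43],[0,0,0]],[[-12,-3,43],[0,0,0]],[[-12,-3,43],[0,0,0]],[[-12,-3,43],[0,0,0]],[[-12,-3,43],[0,0,0]],[[-12,-3,43],[0,0,0]]])

```text
t: 15.3
position: [494.7, -337.8, 2.4]
orientation: [-0.002, 0.742, 0.671, 0.002]
contact_force: [0.4, -0.3, -0.4]
gripper_width: 38.4
grasp_force: 0.0
```

>>> send_rows(plan=[[[0,0,0],[0,0,0]],[[0,0,0],[0,0,0]],[[0,0,0],[0,0,0]],[[0,0,0],[0,0,0]],[[0,0,0],[0,0,0]],[[0,0,0],[0,0,0]],[[0,0,0],[0,0,0]],[[0,0,-20],[0,0,0]],[[0,0,-60],[0,0,0]],[[0,0,-110],[0,0,0]]], hand=1, force=40)

```text
t: 16.55
position: [493.8, -337.7, 112.1]
orientation: [-0.003, 0.742, 0.671, 0.002]
contact_force: [0.9, 0.1, -0.5]
gripper_width: 7.8
grasp_force: 39.8
```

```bash
cat >> h.py <<'E'
def bin(b,ox,oy):
    c=73 if b=='blue' else 161
    v=np.array([c+ox,oy]); M=np.array([[np.cos(TH),-np.sin(TH)],[np.sin(TH),np.cos(TH)]])
    return PIV+M@v
E
python3 - <<'E'
from h import *
st(); 
B=bin('blue',-14,0); print(B)
mv([(545,-100,125,-.1,5),(B[0],B[1],90,TH,3),(B[0],B[1],80,TH,2)])
E
```

```text
t16.55 p [ 493.8 -337.7  112.1] psi -0.100 F [ 0.9  0.1 -0.5] w 7.8 g 39.8 q [ 0.44  0.59  0.19  1.73 -0.15  0.85  0.6 ]
[546.79689114  77.10862064]
10 [[[48.3,5.4,-2.2],[-0.003,-0.007,0.0]],[[96.7,10.9,-4.5],[-0.003,-0.007,0.0]],[[145.0,16.3,-6.7],[-0.003,-0.007,0.0]],[[193.4,21.8,-9.0],[-0.003,-0.007,0.0]],[[241.7,27.2,-11.2],[-0.003,-0.007,0.0]],[[300.5,21.9,0.9],[-0.003,-0.007,-0.006]],[[359.2,16.7,13.0],[-0.003,-0.007,-0.011]],[[417.9,11.4,25.1],[-0.003,-0.007,-0.017]],[[417.9,11.4,30.1],[-0.003,-0.007,-0.017]],[[417.8,11.4,35.1],[-0.003,-0.007,-0.017]]]
```

>>> send_rows(plan=[[[48,5,-2],[0,0,0]],[[97,11,-4],[0,-0.005,0]],[[145,16,-7],[0,-0.005,0]],[[193,22,-9],[0,-0.005,0]],[[242,27,-11],[0,-0.005,0]],[[300,24,-5],[0,-0.006,-0.006]],[[359,19,3],[0,-0.006,-0.011]],[[400,15,20],[0,-0.006,-0.017]],[[418,13,30],[0,-0.006,-0.017]],[[418,13,35],[0,-0.006,-0.017]]])

```text
t: 17.8
position: [548.9, 77.0, 79.0]
orientation: [-0.0, 0.735, 0.678, -0.001]
contact_force: [-0.0, 0.1, 0.2]
gripper_width: 7.7
grasp_force: 39.8
```

Run:
```python
from h import *
save('wrist','w4',crop=(160,60,480,320),s=2); st()
B=bin('blue',-12,0); mv([(B[0],B[1],60,TH,3),(B[0],B[1],13,TH,7)])
print(w2px('w4',[(*bin('blue',-40,-80),42),(*bin('blue',40,-80),42),(*bin('blue',-40,80),42),(*bin('blue',40,80),42)])*2-[320,120])
```

```text
t17.85 p [548.9  75.1  78.8] psi -0.084 F [ 0.5 -0.7 -0.4] w 7.8 g 39.8 q [-0.31  0.58  0.2   1.88 -0.17  0.7  -0.1 ]
10 [[[0.6,-0.1,6.3],[-0.001,0.001,0.0]],[[1.2,-0.2,12.5],[-0.001,0.001,0.0]],[[1.8,-0.3,18.8],[-0.001,0.001,-0.001]],[[1.9,-0.3,25.5],[-0.001,0.001,-0.001]],[[1.9,-0.2,32.2],[-0.001,0.001,-0.001]],[[1.9,-0.2,38.9],[-0.001,0.001,-0.001]],[[1.9,-0.2,45.6],[-0.001,0.001,-0.001]],[[1.9,-0.2,52.4],[-0.001,0.001,-0.001]],[[1.9,-0.2,59.1],[-0.001,0.001,-0.001]],[[1.9,-0.2,65.8],[-0.001,0.001,-0.001]]]
[[244.98114739 528.04637533]
 [451.04140703 528.59330135]
 [223.07302675  95.59862733]
 [492.40912438  96.05232578]]
```

View pics/w4.png

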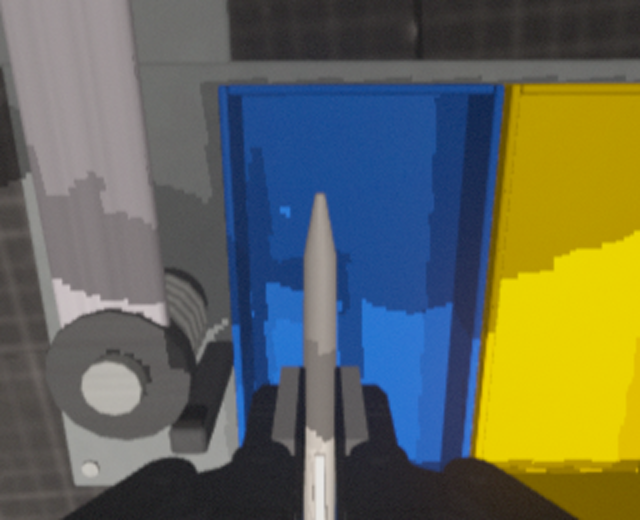

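The silver pen sits over the blue bin, and the bin edges are within 2–3 mm of my model. I'll lower, release and rise.

>>> send_rows(plan=[[[1,1,10],[0,0,0]],[[2,1,20],[0,0,0]],[[2,1,30],[0,0,0]],[[2,1,40],[0,0,0]],[[2,1,50],[0,0,0]],[[2,1,58],[0,0,0]],[[2,1,65],[0,0,0]],[[2,1,65],[0,0,0]],[[2,1,65],[0,0,0]],[[2,1,65],[0,0,0]]])

```text
t: 19.1
position: [550.7, 78.4, 15.1]
orientation: [0.0, 0.736, 0.677, 0.0]
contact_force: [-0.3, 0.6, 0.1]
gripper_width: 8.1
grasp_force: 39.8
```

>>> send_rows(plan=[[[0,0,0],[0,0,0]],[[0,0,0],[0,0,0]],[[0,0,0],[0,0,0]],[[0,0,0],[0,0,0]],[[0,0,-10],[0,0,0]],[[0,0,-30],[0,0,0]],[[0,0,-60],[0,0,0]],[[0,0,-90],[0,0,0]],[[0,0,-120],[0,0,0]],[[0,0,-120],[0,0,0]]], hand=0.8)

```text
t: 20.35
position: [552.0, 78.5, 137.7]
orientation: [0.001, 0.736, 0.677, 0.002]
contact_force: [0.7, 0.1, -0.6]
gripper_width: 17.2
grasp_force: 0.0
```

Run:
```python
from h import *
st(); mv([(545,-150,130,-0.02,5),(541,-338,70,-0.004,3),(541,-338,45,-.004,1),(541,-338,45,-.004,1)])
```

```text
t20.35 p [552.   78.5 137.7] psi -0.083 F [ 0.7  0.1 -0.6] w 17.2 g 0.0 q [-0.33  0.5   0.22  1.82 -0.14  0.83 -0.12]
10 [[[-45.7,2.4,1.5],[0.005,-0.001,-0.013]],[[-91.3,4.8,3.0],[0.005,-0.001,-0.025]],[[-137.0,7.2,4.4],[0.005,-0.001,-0.038]],[[-182.6,9.6,5.9],[0.005,-0.001,-0.051]],[[-228.3,12.0,7.4],[0.005,-0.001,-0.063]],[[-290.8,15.8,27.3],[0.005,-0.001,-0.068]],[[-353.4,19.5,47.3],[0.005,-0.001,-0.074]],[[-416.0,23.3,67.2],[0.005,-0.001,-0.079]],[[-416.1,23.2,92.2],[0.005,-0.001,-0.079]],[[-416.1,23.2,92.2],[0.005,-0.001,-0.079]]]
```

>>> send_rows(plan=[[[-55,3,0],[0,0,-0.02]],[[-115,6,0],[0,0,-0.04]],[[-175,9,0],[0,0,-0.05]],[[-235,12,2],[0,0,-0.06]],[[-295,16,20],[0,0,-0.07]],[[-355,19,45],[0,0,-0.079]],[[-400,22,67],[0.005,0,-0.079]],[[-416,23,85],[0.005,0,-0.079]],[[-416,23,92],[0.005,0,-0.079]],[[-416,23,92],[0.005,0,-0.079]]], hand=0.55)

```text
t: 21.6
position: [539.3, -335.5, 42.3]
orientation: [-0.003, 0.708, 0.706, -0.001]
contact_force: [0.5, 0.7, -0.4]
gripper_width: 38.3
grasp_force: 0.0
```

```bash
cat >> h.py <<'E'
def prof(f,world,psi,half=35,z=6):
    """brightness profile across a long thing, along tool y at its centre, mm offset: value"""
    im=np.load('pics/'+f+'.npz')['img'].astype(float); y=np.array([np.cos(psi),np.sin(psi)]); x=np.array([-y[1],y[0]])
    out=[]
    for o in range(-half,half+1,3):
        P=[(*(np.array(world)+y*o+x*a),z) for a in (20,25,30,35)]
        q=w2px(f,P); out.append((o,int(np.mean([im[int(round(v)),int(round(u))].mean() for u,v in q if 0<=u<640 and 0<=v<400]))))
    print(out)
E
python3 - <<'E'
from h import *
save('wrist','w5'); st(); prof('w5',(541,-338),0)
mv([(541,-338,3,-.004,10)])
E
```

```text
t21.65 p [ 539.8 -335.7   43. ] psi -0.001 F [-0.2  0.5 -0.1] w 38.2 g 0.0 q [ 0.42  0.72  0.16  1.68 -0.15  0.76  0.65]
[(-35, 67), (-32, 69), (-29, 74), (-26, 73), (-23, 69), (-20, 81), (-17, 83), (-14, 88), (-11, 75), (-8, 72), (-5, 175), (-2, 201), (1, 206), (4, 178), (7, 79), (10, 77), (13, 76), (16, 75), (19, 79), (22, 85), (25, 79), (28, 78), (31, 79), (34, 81)]
10 [[[-0.2,0.1,4.0],[-0.005,-0.002,0.0]],[[-0.5,0.3,8.0],[-0.005,-0.002,0.001]],[[-0.7,0.4,12.0],[-0.005,-0.002,0.001]],[[-1.0,0.6,16.0],[-0.005,-0.002,0.001]],[[-1.2,0.7,20.0],[-0.005,-0.002,0.001]],[[-1.4,0.8,24.0],[-0.005,-0.002,0.002]],[[-1.7,1.0,28.0],[-0.005,-0.002,0.002]],[[-1.9,1.1,32.0],[-0.005,-0.002,0.002]],[[-2.1,1.3,36.0],[-0.005,-0.002,0.002]],[[-2.4,1.4,40.0],[-0.005,-0.002,0.003]]]
```

>>> send_rows(plan=[[[0,0,10],[0,0,0]],[[-1,1,20],[0,0,0]],[[-2,1,30],[0,0,0]],[[-2,1,37],[0,0,0]],[[-2,1,40],[0,0,0]],[[-2,1,40],[0,0,0]],[[-2,1,40],[0,0,0]],[[-2,1,40],[0,0,0]],[[-2,1,40],[0,0,0]],[[-2,1,40],[0,0,0]]])

```text
t: 22.9
position: [539.7, -340.1, 2.9]
orientation: [-0.002, 0.709, 0.706, -0.002]
contact_force: [0.2, -0.0, -0.5]
gripper_width: 38.5
grasp_force: 0.0
```

>>> send_rows(plan=[[[0,0,0],[0,0,0]],[[0,0,0],[0,0,0]],[[0,0,0],[0,0,0]],[[0,0,0],[0,0,0]],[[0,0,0],[0,0,0]],[[0,0,0],[0,0,0]],[[0,0,0],[0,0,0]],[[0,0,-20],[0,0,0]],[[0,0,-60],[0,0,0]],[[0,0,-110],[0,0,0]]], hand=1)

```text
t: 24.15
position: [539.3, -339.5, 112.5]
orientation: [-0.003, 0.709, 0.706, -0.002]
contact_force: [0.8, -1.1, -0.1]
gripper_width: 10.0
grasp_force: 40.1
```

Run:
```python
from h import *
st(); 
B=bin('blue',15,0); print(B)
mv([(555,-100,125,-.05,5),(B[0],B[1],90,TH,3),(B[0],B[1],80,TH,2)])
```

```text
t24.15 p [ 539.3 -339.5  112.5] psi -0.004 F [ 0.8 -1.1 -0.1] w 10.0 g 40.1 q [ 0.42  0.64  0.18  1.62 -0.13  0.91  0.64]
[575.69705797  74.70438332]
10 [[[47.9,2.9,-2.4],[-0.008,-0.002,0.009]],[[95.8,5.8,-4.9],[-0.008,-0.002,0.018]],[[143.8,8.8,-7.3],[-0.008,-0.002,0.028]],[[191.7,11.7,-9.8],[-0.008,-0.002,0.037]],[[239.6,14.6,-12.2],[-0.008,-0.002,0.046]],[[297.8,21.3,-0.5],[-0.008,-0.002,0.057]],[[356.1,28.1,11.2],[-0.008,-0.002,0.068]],[[414.3,34.9,22.9],[-0.008,-0.001,0.079]],[[414.3,34.9,27.9],[-0.008,-0.001,0.079]],[[414.3,34.9,32.9],[-0.008,-0.001,0.079]]]
```

>>> send_rows(plan=[[[55,3,-2],[0,0,0.01]],[[115,6,-5],[0,0,0.02]],[[175,10,-7],[-0.005,0,0.03]],[[235,14,-10],[-0.008,0,0.04]],[[295,20,-10],[-0.008,0,0.057]],[[350,27,0],[-0.008,0,0.068]],[[395,32,18],[-0.008,0,0.079]],[[412,34,28],[-0.008,0,0.079]],[[414,34,33],[-0.008,0,0.079]],[[414,34,33],[-0.008,0,0.079]]])

```text
t: 25.4
position: [575.5, 71.6, 79.5]
orientation: [0.001, 0.737, 0.676, 0.0]
contact_force: [-0.5, -0.6, -0.1]
gripper_width: 10.2
grasp_force: 40.2
```

>>> send_rows(plan=[[[0,0,10],[0,0,0]],[[0,0,20],[0,0,0]],[[0,0,30],[0,0,0]],[[0,0,40],[0,0,0]],[[0,0,50],[0,0,0]],[[0,0,58],[0,0,0]],[[0,0,65],[0,0,0]],[[0,0,65],[0,0,0]],[[0,0,65],[0,0,0]],[[0,0,65],[0,0,0]]])

```text
t: 26.65
position: [576.2, 73.7, 15.0]
orientation: [0.001, 0.736, 0.677, 0.001]
contact_force: [-0.4, 0.1, -0.1]
gripper_width: 10.2
grasp_force: 40.2
```

>>> send_rows(plan=[[[0,0,0],[0,0,0]],[[0,0,0],[0,0,0]],[[0,0,0],[0,0,0]],[[0,0,0],[0,0,0]],[[0,0,-10],[0,0,0]],[[0,0,-30],[0,0,0]],[[0,0,-60],[0,0,0]],[[0,0,-90],[0,0,0]],[[0,0,-120],[0,0,0]],[[0,0,-120],[0,0,0]]], hand=0.82)

```text
t: 27.9
position: [577.1, 73.8, 137.7]
orientation: [0.003, 0.736, 0.677, 0.003]
contact_force: [-0.3, -0.5, -1.1]
gripper_width: 15.4
grasp_force: 0.0
```

Run:
```python
from h import *
save('wrist','w6');st(); mv([(500,-150,130,-0.2,5),(439,-325,70,-0.29,3),(439,-325,45,-.29,1),(439,-325,45,-.29,1)])
```

```text
t27.95 p [576.2  73.8 136.1] psi -0.083 F [ 0.1  0.2 -0.4] w 15.7 g 0.0 q [-0.32  0.54  0.23  1.76 -0.16  0.86 -0.1 ]
10 [[[-45.9,-11.5,1.1],[0.006,-0.001,0.023]],[[-91.7,-23.0,2.2],[0.006,-0.001,0.047]],[[-137.6,-34.4,3.4],[0.006,-0.001,0.07]],[[-183.5,-45.9,4.5],[0.006,-0.001,0.094]],[[-229.3,-57.4,5.6],[0.006,-0.001,0.117]],[[-289.2,-72.9,25.4],[0.006,-0.001,0.147]],[[-349.0,-88.5,45.3],[0.006,-0.001,0.177]],[[-408.8,-104.0,65.2],[0.006,-0.001,0.207]],[[-408.9,-104.1,90.2],[0.006,-0.001,0.207]],[[-408.9,-104.1,90.2],[0.006,-0.001,0.207]]]
```

>>> send_rows(plan=[[[-52,-13,0],[0,0,0.02]],[[-110,-28,0],[0,0,0.05]],[[-170,-43,0],[0,0,0.08]],[[-230,-58,4],[0,0,0.12]],[[-290,-73,22],[0,0,0.15]],[[-345,-88,45],[0.005,0,0.18]],[[-392,-100,67],[0.005,0,0.207]],[[-408,-104,85],[0.005,0,0.207]],[[-409,-104,90],[0.005,0,0.207]],[[-409,-104,90],[0.005,0,0.207]]], hand=0.55)

```text
t: 29.2
position: [438.5, -323.9, 43.8]
orientation: [-0.002, 0.802, 0.598, -0.0]
contact_force: [0.3, -0.7, 0.9]
gripper_width: 38.6
grasp_force: 0.0
```

Run:
```python
from h import *
save('wrist','w7'); st(); prof('w7',(439,-325),-.29)
mv([(439,-325,3,-.29,10)])
```

```text
t29.25 p [ 439.  -323.8   44.4] psi -0.288 F [-0.8 -0.   0.8] w 38.2 g 0.0 q [ 0.44  0.62  0.23  1.93 -0.23  0.61  0.53]
[(-35, 63), (-32, 63), (-29, 65), (-26, 72), (-23, 76), (-20, 73), (-17, 69), (-14, 72), (-11, 75), (-8, 67), (-5, 56), (-2, 64), (1, 67), (4, 61), (7, 70), (10, 68), (13, 69), (16, 72), (19, 71), (22, 68), (25, 68), (28, 75), (31, 79), (34, 73)]
10 [[[-0.1,0.0,4.1],[-0.002,-0.001,0.0]],[[-0.2,0.1,8.3],[-0.002,-0.001,0.0]],[[-0.4,0.1,12.4],[-0.002,-0.001,0.001]],[[-0.5,0.2,16.6],[-0.002,-0.001,0.001]],[[-0.6,0.2,20.7],[-0.002,-0.001,0.001]],[[-0.7,0.3,24.8],[-0.002,-0.001,0.001]],[[-0.8,0.3,29.0],[-0.002,-0.001,0.001]],[[-0.9,0.4,33.1],[-0.002,-0.001,0.001]],[[-1.1,0.4,37.2],[-0.002,-0.001,0.002]],[[-1.2,0.5,41.4],[-0.002,-0.001,0.002]]]
```

>>> send_rows(plan=[[[0,0,10],[0,0,0]],[[-1,0,20],[0,0,0]],[[-1,0,30],[0,0,0]],[[-1,0,38],[0,0,0]],[[-1,0,41],[0,0,0]],[[-1,0,41],[0,0,0]],[[-1,0,41],[0,0,0]],[[-1,0,41],[0,0,0]],[[-1,0,41],[0,0,0]],[[-1,0,41],[0,0,0]]])

```text
t: 30.5
position: [438.0, -326.2, 3.4]
orientation: [-0.001, 0.802, 0.598, -0.0]
contact_force: [0.6, 0.4, 0.0]
gripper_width: 38.4
grasp_force: 0.0
```

>>> send_rows(plan=[[[0,0,0],[0,0,0]],[[0,0,0],[0,0,0]],[[0,0,0],[0,0,0]],[[0,0,0],[0,0,0]],[[0,0,0],[0,0,0]],[[0,0,0],[0,0,0]],[[0,0,0],[0,0,0]],[[0,0,-20],[0,0,0]],[[0,0,-60],[0,0,0]],[[0,0,-110],[0,0,0]]], hand=1)

```text
t: 31.75
position: [437.4, -325.7, 113.3]
orientation: [-0.002, 0.802, 0.598, -0.001]
contact_force: [0.9, -0.3, -0.1]
gripper_width: 9.4
grasp_force: 39.4
```

Run:
```python
from h import *
st(); 
B=bin('blue',2,0); print(B)
mv([(520,-100,125,-.15,5),(B[0],B[1],90,TH,3),(B[0],B[1],80,TH,2)])
```

```text
t31.75 p [ 437.4 -325.7  113.3] psi -0.290 F [ 0.9 -0.3 -0.1] w 9.4 g 39.4 q [ 0.41  0.53  0.28  1.87 -0.2   0.78  0.5 ]
[562.74181077  75.78214488]
10 [[[48.0,2.9,-2.3],[-0.005,-0.001,-0.028]],[[96.0,5.8,-4.6],[-0.005,-0.001,-0.056]],[[143.9,8.7,-6.9],[-0.005,-0.001,-0.084]],[[191.9,11.6,-9.2],[-0.005,-0.001,-0.112]],[[239.9,14.5,-11.5],[-0.005,-0.001,-0.14]],[[300.1,11.5,0.2],[-0.005,-0.001,-0.162]],[[360.3,8.4,11.9],[-0.005,-0.001,-0.185]],[[420.5,5.4,23.7],[-0.005,-0.001,-0.207]],[[420.5,5.4,28.7],[-0.005,-0.001,-0.207]],[[420.5,5.4,33.7],[-0.005,-0.001,-0.207]]]
```

>>> send_rows(plan=[[[55,3,-2],[0,0,-0.03]],[[115,6,-5],[0,0,-0.06]],[[175,10,-7],[-0.005,0,-0.09]],[[235,13,-10],[-0.005,0,-0.13]],[[295,12,-8],[-0.005,0,-0.16]],[[350,9,0],[-0.005,0,-0.19]],[[400,6,18],[-0.005,0,-0.207]],[[418,5,28],[-0.005,0,-0.207]],[[420,5,33],[-0.005,0,-0.207]],[[420,5,33],[-0.005,0,-0.207]]])

```text
t: 33.0
position: [562.6, 72.6, 80.1]
orientation: [0.001, 0.737, 0.676, 0.0]
contact_force: [-0.4, 1.0, -0.6]
gripper_width: 9.2
grasp_force: 39.4
```

>>> send_rows(plan=[[[0,0,10],[0,0,0]],[[0,0,20],[0,0,0]],[[0,0,30],[0,0,0]],[[0,0,40],[0,0,0]],[[0,0,48],[0,0,0]],[[0,0,54],[0,0,0]],[[0,0,54],[0,0,0]],[[0,0,54],[0,0,0]],[[0,0,54],[0,0,0]],[[0,0,54],[0,0,0]]])

```text
t: 34.25
position: [563.3, 74.8, 26.7]
orientation: [0.001, 0.736, 0.677, 0.001]
contact_force: [0.4, -0.2, -0.7]
gripper_width: 8.9
grasp_force: 39.4
```

>>> send_rows(plan=[[[0,0,0],[0,0,0]],[[0,0,0],[0,0,0]],[[0,0,0],[0,0,0]],[[0,0,0],[0,0,0]],[[0,0,-10],[0,0,0]],[[0,0,-30],[0,0,0]],[[0,0,-60],[0,0,0]],[[0,0,-90],[0,0,0]],[[0,0,-110],[0,0,0]],[[0,0,-110],[0,0,0]]], hand=0.78)

```text
t: 35.5
position: [563.9, 74.8, 138.4]
orientation: [0.002, 0.736, 0.677, 0.003]
contact_force: [-0.0, -0.5, -0.4]
gripper_width: 18.7
grasp_force: 0.0
```

Run:
```python
from h import *
save('wrist','w8',crop=(160,60,480,320),s=2);st(); mv([(580,-150,130,0,5),(592,-326,70,.085,3),(592,-326,45,.085,1),(592,-326,45,.085,1)])
```

```text
t35.55 p [563.1  74.9 137.1] psi -0.083 F [-0.7 -0.  -0.7] w 18.8 g 0.0 q [-0.34  0.52  0.25  1.79 -0.16  0.85 -0.1 ]
10 [[[-44.5,7.1,1.4],[0.005,-0.001,-0.017]],[[-89.1,14.2,2.9],[0.005,-0.001,-0.033]],[[-133.6,21.3,4.3],[0.005,-0.001,-0.05]],[[-178.2,28.4,5.7],[0.005,-0.001,-0.066]],[[-222.7,35.5,7.2],[0.005,0.0,-0.083]],[[-280.9,44.2,27.2],[0.005,0.0,-0.111]],[[-339.0,53.0,47.2],[0.005,0.0,-0.14]],[[-397.2,61.7,67.2],[0.005,0.0,-0.168]],[[-397.2,61.6,92.2],[0.005,0.0,-0.168]],[[-397.2,61.6,92.2],[0.005,0.0,-0.168]]]
```

View pics/w8.png

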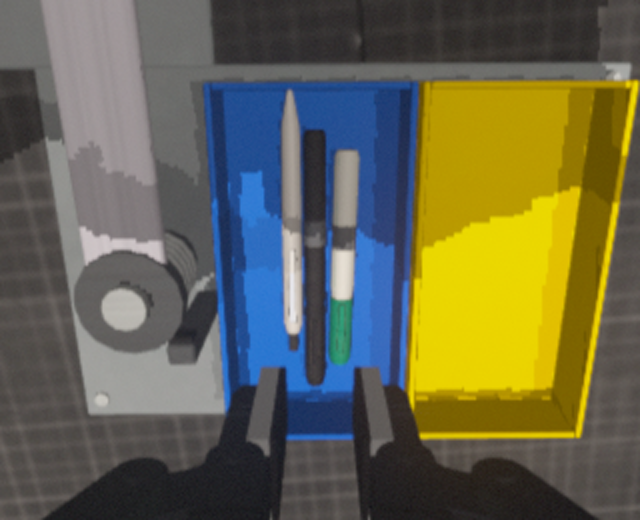

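All three pens lie flat and parallel in the blue bin (x≈290, 315 and 345 in the crop). The pencil is next and will go in the left gap.

>>> send_rows(plan=[[[-52,8,0],[0,0,-0.02]],[[-110,17,0],[0,0,-0.04]],[[-170,27,0],[0,0,-0.07]],[[-230,36,6],[0,0,-0.09]],[[-290,45,25],[0,0,-0.12]],[[-342,54,47],[0.005,0,-0.15]],[[-382,60,67],[0.005,0,-0.168]],[[-396,62,85],[0.005,0,-0.168]],[[-397,62,92],[0.005,0,-0.168]],[[-397,62,92],[0.005,0,-0.168]]], hand=0.55)

```text
t: 36.8
position: [592.1, -323.5, 43.8]
orientation: [-0.002, 0.676, 0.737, -0.0]
contact_force: [-0.6, -0.1, 0.3]
gripper_width: 38.6
grasp_force: 0.0
```

Run:
```python
from h import *
save('wrist','w9'); st(); prof('w9',(592,-326),.085)
mv([(592,-326,2.5,.085,10)])
```

```text
t36.85 p [ 592.7 -323.6   44.7] psi 0.087 F [ 0.3 -0.1 -0.1] w 38.6 g 0.0 q [ 0.38  0.76  0.16  1.57 -0.15  0.82  0.68]
[(-35, 71), (-32, 59), (-29, 60), (-26, 64), (-23, 59), (-20, 58), (-17, 72), (-14, 77), (-11, 72), (-8, 70), (-5, 61), (-2, 113), (1, 104), (4, 79), (7, 64), (10, 63), (13, 63), (16, 62), (19, 62), (22, 67), (25, 71), (28, 68), (31, 69), (34, 74)]
10 [[[-0.2,-0.1,4.2],[-0.002,-0.001,0.0]],[[-0.5,-0.2,8.4],[-0.002,-0.001,0.0]],[[-0.7,-0.2,12.6],[-0.002,-0.001,0.001]],[[-0.9,-0.3,16.9],[-0.002,-0.001,0.001]],[[-1.2,-0.4,21.1],[-0.002,-0.001,0.001]],[[-1.4,-0.5,25.3],[-0.002,-0.001,0.001]],[[-1.7,-0.5,29.5],[-0.002,-0.001,0.002]],[[-1.9,-0.6,33.7],[-0.002,-0.001,0.002]],[[-2.1,-0.7,37.9],[-0.002,-0.001,0.002]],[[-2.4,-0.8,42.2],[-0.002,-0.001,0.002]]]
```

>>> send_rows(plan=[[[0,0,10],[0,0,0]],[[-1,0,20],[0,0,0]],[[-2,-1,30],[0,0,0]],[[-2,-1,38],[0,0,0]],[[-2,-1,42],[0,0,0]],[[-2,-1,42],[0,0,0]],[[-2,-1,42],[0,0,0]],[[-2,-1,42],[0,0,0]],[[-2,-1,42],[0,0,0]],[[-2,-1,42],[0,0,0]]])

```text
t: 38.1
position: [591.1, -328.1, 2.7]
orientation: [-0.001, 0.676, 0.736, -0.001]
contact_force: [-0.1, -0.5, 0.1]
gripper_width: 38.2
grasp_force: 0.0
```

>>> send_rows(plan=[[[0,0,0],[0,0,0]],[[0,0,0],[0,0,0]],[[0,0,0],[0,0,0]],[[0,0,0],[0,0,0]],[[0,0,0],[0,0,0]],[[0,0,0],[0,0,0]],[[0,0,0],[0,0,0]],[[0,0,-20],[0,0,0]],[[0,0,-60],[0,0,0]],[[0,0,-110],[0,0,0]]], hand=1)

```text
t: 39.35
position: [590.6, -327.7, 113.9]
orientation: [-0.001, 0.676, 0.736, -0.001]
contact_force: [0.4, -0.3, -0.3]
gripper_width: 5.9
grasp_force: 41.0
```

Run:
```python
from h import *
st(); 
B=bin('blue',-23,3); print(B)
mv([(570,-100,125,0,5),(B[0],B[1],90,TH,3),(B[0],B[1],80,TH,2)])
```

```text
t39.35 p [ 590.6 -327.7  113.9] psi 0.085 F [ 0.4 -0.3 -0.3] w 5.9 g 41.0 q [ 0.37  0.69  0.17  1.5  -0.13  0.96  0.67]
[538.07658805  80.84443568]
10 [[[45.7,-0.3,-2.2],[-0.003,-0.001,0.017]],[[91.5,-0.5,-4.4],[-0.003,-0.001,0.034]],[[137.2,-0.8,-6.5],[-0.003,-0.001,0.051]],[[182.9,-1.0,-8.7],[-0.003,-0.001,0.068]],[[228.7,-1.3,-10.9],[-0.003,-0.001,0.085]],[[289.6,-6.7,0.8],[-0.003,-0.001,0.113]],[[350.6,-12.2,12.6],[-0.003,-0.001,0.14]],[[411.5,-17.6,24.3],[-0.003,-0.001,0.168]],[[411.5,-17.6,29.3],[-0.003,-0.001,0.168]],[[411.5,-17.6,34.3],[-0.003,-0.001,0.168]]]
```

>>> send_rows(plan=[[[52,0,-2],[0,0,0.02]],[[110,0,-4],[0,0,0.04]],[[170,-1,-7],[0,0,0.07]],[[230,-1,-10],[0,0,0.09]],[[290,-7,-8],[-0.003,0,0.113]],[[345,-12,5],[-0.003,0,0.14]],[[392,-16,20],[-0.003,0,0.168]],[[409,-17,30],[-0.003,0,0.168]],[[411,-17,34],[-0.003,0,0.168]],[[411,-17,34],[-0.003,0,0.168]]])

```text
t: 40.6
position: [539.8, 78.2, 78.9]
orientation: [0.001, 0.736, 0.676, 0.0]
contact_force: [-0.1, -0.4, -0.4]
gripper_width: 6.2
grasp_force: 41.1
```

>>> send_rows(plan=[[[0,0,10],[0,0,0]],[[0,0,20],[0,0,0]],[[0,0,28],[0,0,0]],[[0,0,33],[0,0,0]],[[0,0,33],[0,0,0]],[[0,0,33],[0,0,0]],[[0,0,33],[0,0,0]],[[0,0,33],[0,0,0]],[[0,0,33],[0,0,0]],[[0,0,33],[0,0,0]]])

```text
t: 41.85
position: [539.4, 80.0, 45.6]
orientation: [0.0, 0.736, 0.677, 0.0]
contact_force: [1.5, 0.2, -0.2]
gripper_width: 6.0
grasp_force: 41.1
```

>>> send_rows(plan=[[[0,0,0],[0,0,0]],[[0,0,0],[0,0,0]],[[0,0,0],[0,0,0]],[[0,0,0],[0,0,0]],[[0,0,-10],[0,0,0]],[[0,0,-30],[0,0,0]],[[0,0,-50],[0,0,0]],[[0,0,-70],[0,0,0]],[[0,0,-90],[0,0,0]],[[0,0,-90],[0,0,0]]], hand=0.78)

```text
t: 43.1
position: [540.3, 80.1, 137.4]
orientation: [0.001, 0.736, 0.677, 0.002]
contact_force: [0.2, -0.1, -0.2]
gripper_width: 18.7
grasp_force: 0.0
```

Run:
```python
from h import *
save('wrist','w10');st(); mv([(530,-100,130,0,5),(505,-197,90,.085,3),(505,-197,70,.085,1),(505,-197,70,.085,1)])
```

```text
t43.15 p [539.6  80.1 136.3] psi -0.083 F [-0.1  0.3 -0.4] w 19.0 g 0.0 q [-0.37  0.49  0.26  1.85 -0.17  0.82 -0.11]
10 [[[-36.1,1.1,1.3],[0.003,0.0,-0.017]],[[-72.1,2.1,2.5],[0.003,0.0,-0.033]],[[-108.2,3.2,3.8],[0.003,0.0,-0.05]],[[-144.2,4.2,5.0],[0.003,0.0,-0.066]],[[-180.3,5.3,6.3],[0.003,0.0,-0.083]],[[-213.2,-0.4,19.6],[0.003,0.0,-0.111]],[[-246.1,-6.0,32.9],[0.003,0.0,-0.14]],[[-279.0,-11.7,46.2],[0.003,0.0,-0.168]],[[-279.0,-11.7,66.2],[0.003,0.0,-0.168]],[[-279.0,-11.7,66.2],[0.003,0.0,-0.168]]]
```

>>> send_rows(plan=[[[-50,1,0],[0,0,-0.02]],[[-105,3,0],[0,0,-0.05]],[[-160,4,2],[0,0,-0.08]],[[-210,0,15],[0,0,-0.11]],[[-250,-7,33],[0,0,-0.14]],[[-272,-11,46],[0.003,0,-0.168]],[[-279,-12,60],[0.003,0,-0.168]],[[-279,-12,66],[0.003,0,-0.168]],[[-279,-12,66],[0.003,0,-0.168]],[[-279,-12,66],[0.003,0,-0.168]]], hand=0.45)

```text
t: 44.4
position: [504.9, -195.9, 69.9]
orientation: [-0.001, 0.676, 0.737, -0.0]
contact_force: [-0.3, 1.1, 0.5]
gripper_width: 47.0
grasp_force: 0.0
```

Run:
```python
from h import *
np.set_printoptions(precision=1,suppress=True)
save('wrist','w11'); st()
a=np.load('pics/w10.npz')['img'][60:320,160:480]; 
b=cv2.convertScaleAbs(np.load('pics/w11.npz')['img'][60:320,160:560],alpha=1.6,beta=15)
b=cv2.resize(b,(400,260)); im=np.hstack([a,b]); cv2.imwrite('pics/w11.png',cv2.resize(im,None,fx=1.1,fy=1.1,interpolation=cv2.INTER_CUBIC))
print((w2px('w11',[(505,-197,30),(577.6,-199,19)])-[160,60]+[320,0])*1.1)
mv([(505,-197,10,.085,10)])
```

```text
t44.45 p [ 504.9 -196.2   70. ] psi 0.086 F [0.4 0.6 0. ] w 47.4 g 0.0 q [ 0.2  0.6  0.2  1.9 -0.2  0.7  0.6]
[[526.6 186.9]
 [633.7 191.2]]
10 [[[-0.1,0.0,6.0],[-0.001,0.0,0.0]],[[-0.2,0.0,12.0],[-0.001,0.0,0.0]],[[-0.3,0.0,18.0],[-0.001,0.0,0.0]],[[-0.3,0.0,24.0],[-0.001,0.0,0.001]],[[-0.4,0.0,30.0],[-0.001,0.0,0.001]],[[-0.5,0.0,36.0],[-0.001,0.0,0.001]],[[-0.6,0.0,42.0],[-0.001,0.0,0.001]],[[-0.7,0.1,48.0],[-0.001,0.0,0.001]],[[-0.8,0.1,54.0],[-0.001,0.0,0.001]],[[-0.8,0.1,60.0],[-0.001,0.0,0.001]]]
```

View pics/w11.png

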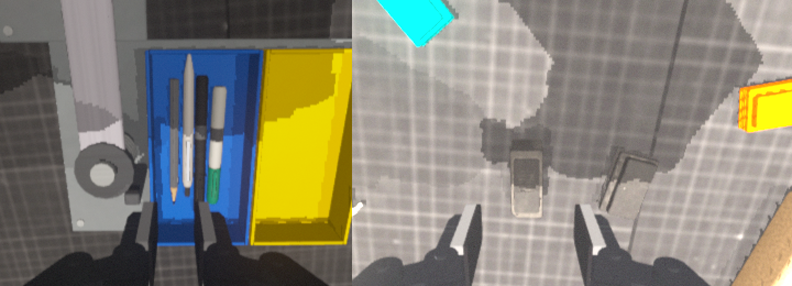

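The pencil lies in the blue bin next to the others, and the case is exactly where predicted at (526,186). I'll grasp it.

>>> send_rows(plan=[[[0,0,15],[0,0,0]],[[0,0,30],[0,0,0]],[[0,0,45],[0,0,0]],[[0,0,56],[0,0,0]],[[-1,0,63],[0,0,0]],[[-1,0,63],[0,0,0]],[[-1,0,63],[0,0,0]],[[-1,0,63],[0,0,0]],[[-1,0,63],[0,0,0]],[[-1,0,63],[0,0,0]]])

```text
t: 45.7
position: [504.3, -198.0, 6.8]
orientation: [-0.001, 0.676, 0.737, -0.001]
contact_force: [0.4, 0.9, 0.6]
gripper_width: 47.1
grasp_force: 0.0
```

>>> send_rows(plan=[[[0,0,0],[0,0,0]],[[0,0,0],[0,0,0]],[[0,0,0],[0,0,0]],[[0,0,0],[0,0,0]],[[0,0,0],[0,0,0]],[[0,0,0],[0,0,0]],[[0,0,0],[0,0,0]],[[0,0,-20],[0,0,0]],[[0,0,-60],[0,0,0]],[[0,0,-110],[0,0,0]]], hand=1)

```text
t: 46.95
position: [503.5, -197.6, 116.6]
orientation: [-0.002, 0.676, 0.736, -0.001]
contact_force: [0.8, -0.2, 0.7]
gripper_width: 20.2
grasp_force: 39.5
```

Run:
```python
from h import *
st(); 
B=bin('yellow',3,40); print(B)
mv([(600,-60,125,0,5),(B[0],B[1],90,TH,3),(B[0],B[1],80,TH,2)])
d=np.load('pics/w11.npz'); im=cv2.convertScaleAbs(d['img'][180:290,340:460],alpha=1.8,beta=10)
cv2.imwrite('pics/e.png',cv2.resize(im,None,fx=5,fy=5,interpolation=cv2.INTER_CUBIC))
```

```text
t46.95 p [ 503.5 -197.6  116.6] psi 0.085 F [ 0.8 -0.2  0.7] w 20.2 g 39.5 q [ 0.19  0.51  0.2   1.88 -0.14  0.77  0.56]
[654.75161562 108.26592254]
10 [[[25.8,21.6,-1.8],[-0.005,-0.001,0.017]],[[51.6,43.1,-3.5],[-0.005,-0.001,0.034]],[[77.4,64.7,-5.3],[-0.005,-0.001,0.051]],[[103.2,86.2,-7.0],[-0.005,-0.001,0.068]],[[129.0,107.8,-8.8],[-0.005,-0.001,0.085]],[[183.3,130.8,2.8],[-0.005,-0.001,0.113]],[[237.6,153.8,14.4],[-0.005,-0.001,0.14]],[[291.9,176.8,26.1],[-0.005,-0.001,0.168]],[[291.9,176.8,31.1],[-0.005,-0.001,0.168]],[[291.9,176.8,36.1],[-0.005,-0.001,0.168]]]
```

View pics/e.png

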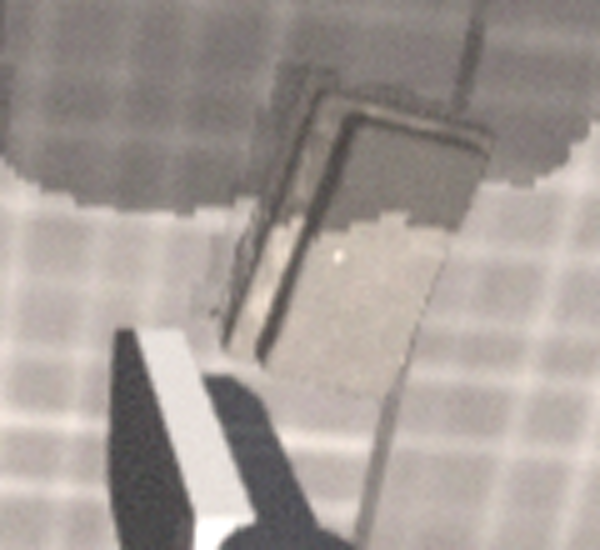

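Run:
```python
from h import *
q=px2w('w11',[A(u,v,5,340,180) for u,v in [(350,115),(490,150),(395,390),(260,360)]],19)
e=(q[2]+q[3]-q[0]-q[1])/2;w=(q[1]+q[2]-q[0]-q[3])/2
print(q.mean(0),np.hypot(*e[:2]),np.arctan2(e[1],e[0])+np.pi/2,np.hypot(*w[:2]))
```

```text
[ 575.70083628 -196.95344732   19.        ] 40.49785600988298 -0.1483314878364974 21.515490353956878
```

>>> send_rows(plan=[[[26,22,-2],[0,0,0.02]],[[60,50,-4],[0,0,0.04]],[[100,80,-6],[0,0,0.06]],[[145,105,-8],[0,0,0.08]],[[190,130,-8],[-0.005,0,0.1]],[[235,152,0],[-0.005,0,0.13]],[[275,168,15],[-0.005,0,0.168]],[[290,178,28],[-0.005,0,0.168]],[[292,178,36],[-0.005,0,0.168]],[[292,178,36],[-0.005,0,0.168]]])

```text
t: 48.2
position: [656.1, 105.6, 79.4]
orientation: [0.001, 0.736, 0.676, -0.0]
contact_force: [0.1, -0.2, -0.2]
gripper_width: 20.3
grasp_force: 39.5
```

>>> send_rows(plan=[[[0,0,10],[0,0,0]],[[0,0,20],[0,0,0]],[[0,0,30],[0,0,0]],[[0,0,40],[0,0,0]],[[0,0,50],[0,0,0]],[[0,0,58],[0,0,0]],[[0,0,62],[0,0,0]],[[0,0,62],[0,0,0]],[[0,0,62],[0,0,0]],[[0,0,62],[0,0,0]]])

```text
t: 49.45
position: [657.4, 108.1, 18.6]
orientation: [0.001, 0.736, 0.677, 0.001]
contact_force: [-0.8, 0.1, 0.3]
gripper_width: 20.3
grasp_force: 39.5
```

>>> send_rows(plan=[[[0,0,0],[0,0,0]],[[0,0,0],[0,0,0]],[[0,0,0],[0,0,0]],[[0,0,0],[0,0,0]],[[0,0,-10],[0,0,0]],[[0,0,-30],[0,0,0]],[[0,0,-60],[0,0,0]],[[0,0,-90],[0,0,0]],[[0,0,-120],[0,0,0]],[[0,0,-120],[0,0,0]]], hand=0.65)

```text
t: 50.7
position: [658.5, 108.0, 141.8]
orientation: [0.003, 0.736, 0.677, 0.003]
contact_force: [-0.0, 0.4, 0.0]
gripper_width: 30.0
grasp_force: 0.0
```

Run:
```python
from h import *
save('wrist','w12');st(); mv([(620,-60,130,-.1,5),(576.5,-198,90,-.13,3),(576.5,-198,55,-.13,1),(576.5,-198,55,-.13,1)])
```

```text
t50.75 p [657.4 108.  139.9] psi -0.083 F [-0.3 -0.2  0.1] w 29.7 g 0.0 q [-0.35  0.65  0.27  1.51 -0.19  0.99 -0.12]
10 [[[-34.1,-4.7,1.9],[0.006,-0.001,0.003]],[[-68.2,-9.4,3.8],[0.006,-0.001,0.007]],[[-102.3,-14.1,5.8],[0.006,-0.001,0.01]],[[-136.4,-18.7,7.7],[0.006,-0.001,0.014]],[[-170.6,-23.4,9.6],[0.006,-0.001,0.017]],[[-217.6,-34.1,22.8],[0.006,-0.001,0.027]],[[-264.7,-44.9,36.1],[0.006,-0.001,0.037]],[[-311.7,-55.6,49.3],[0.006,-0.001,0.047]],[[-311.8,-55.8,84.3],[0.006,-0.001,0.047]],[[-311.8,-55.8,84.3],[0.006,-0.001,0.047]]]
```

>>> send_rows(plan=[[[-45,-6,0],[0,0,0.01]],[[-100,-14,2],[0,0,0.01]],[[-155,-22,6],[0,0,0.02]],[[-210,-33,18],[0,0,0.03]],[[-262,-45,36],[0,0,0.04]],[[-298,-53,50],[0.006,0,0.047]],[[-311,-56,70],[0.006,0,0.047]],[[-312,-56,84],[0.006,0,0.047]],[[-312,-56,84],[0.006,0,0.047]],[[-312,-56,84],[0.006,0,0.047]]], hand=0.32)

```text
t: 52.0
position: [576.0, -197.0, 54.3]
orientation: [-0.001, 0.751, 0.66, -0.001]
contact_force: [-1.0, 0.0, 0.4]
gripper_width: 58.1
grasp_force: 0.0
```

Run:
```python
from h import *
save('wrist','w13');st(); mv([(576.5,-198,4,-.13,10)])
```

```text
t52.05 p [ 576.1 -197.2   54.5] psi -0.128 F [0.4 0.4 0.3] w 58.4 g 0.0 q [ 0.15  0.68  0.23  1.75 -0.22  0.74  0.36]
10 [[[-0.1,0.1,5.1],[-0.002,0.0,0.0]],[[-0.2,0.1,10.1],[-0.002,0.0,0.0]],[[-0.2,0.2,15.2],[-0.002,0.0,0.0]],[[-0.3,0.2,20.2],[-0.002,0.0,0.001]],[[-0.4,0.3,25.3],[-0.002,0.0,0.001]],[[-0.5,0.3,30.3],[-0.002,0.0,0.001]],[[-0.5,0.4,35.4],[-0.002,0.0,0.001]],[[-0.6,0.4,40.4],[-0.002,0.0,0.001]],[[-0.7,0.5,45.5],[-0.002,0.0,0.001]],[[-0.8,0.6,50.5],[-0.002,0.0,0.002]]]
```

>>> send_rows(plan=[[[0,0,12],[0,0,0]],[[0,0,24],[0,0,0]],[[0,0,36],[0,0,0]],[[0,0,45],[0,0,0]],[[-1,0,50],[0,0,0]],[[-1,0,50],[0,0,0]],[[-1,0,50],[0,0,0]],[[-1,0,50],[0,0,0]],[[-1,0,50],[0,0,0]],[[-1,0,50],[0,0,0]]])

```text
t: 53.3
position: [575.2, -199.2, 4.2]
orientation: [-0.001, 0.752, 0.66, -0.001]
contact_force: [-0.8, 0.7, 0.6]
gripper_width: 58.1
grasp_force: 0.0
```

>>> send_rows(plan=[[[0,0,0],[0,0,0]],[[0,0,0],[0,0,0]],[[0,0,0],[0,0,0]],[[0,0,0],[0,0,0]],[[0,0,0],[0,0,0]],[[0,0,0],[0,0,0]],[[0,0,0],[0,0,0]],[[0,0,-20],[0,0,0]],[[0,0,-60],[0,0,0]],[[0,0,-110],[0,0,0]]], hand=1)

```text
t: 54.55
position: [574.5, -199.0, 113.8]
orientation: [-0.002, 0.752, 0.66, -0.002]
contact_force: [1.5, -1.0, 0.1]
gripper_width: 26.9
grasp_force: 39.6
```

Run:
```python
from h import *
st(); 
B=bin('yellow',3,-32); print(B)
mv([(620,-60,125,-.1,5),(B[0],B[1],90,TH,3),(B[0],B[1],80,TH,2)])
```

```text
t54.55 p [ 574.5 -199.   113.8] psi -0.130 F [ 1.5 -1.   0.1] w 26.9 g 39.6 q [ 0.13  0.61  0.26  1.7  -0.19  0.87  0.34]
[648.7824747  36.5137842]
10 [[[28.7,5.4,-2.3],[-0.006,0.0,-0.006]],[[57.5,10.8,-4.5],[-0.006,0.0,-0.012]],[[86.2,16.2,-6.8],[-0.006,0.0,-0.018]],[[114.9,21.6,-9.0],[-0.006,0.0,-0.024]],[[143.7,27.0,-11.3],[-0.006,0.0,-0.03]],[[176.8,32.4,0.4],[-0.006,-0.001,-0.036]],[[210.0,37.8,12.0],[-0.006,-0.001,-0.041]],[[243.1,43.2,23.7],[-0.006,-0.001,-0.047]],[[243.1,43.3,28.7],[-0.006,-0.001,-0.047]],[[243.1,43.3,33.7],[-0.006,-0.001,-0.047]]]
```

>>> send_rows(plan=[[[29,5,-2],[0,0,-0.01]],[[65,12,-5],[0,0,-0.015]],[[105,19,-8],[0,0,-0.02]],[[145,27,-10],[-0.006,0,-0.03]],[[185,33,-5],[-0.006,0,-0.04]],[[218,39,8],[-0.006,0,-0.047]],[[238,43,22],[-0.006,0,-0.047]],[[243,44,30],[-0.006,0,-0.047]],[[243,44,34],[-0.006,0,-0.047]],[[243,44,34],[-0.006,0,-0.047]]])

```text
t: 55.8
position: [650.1, 33.9, 79.9]
orientation: [0.001, 0.737, 0.676, 0.001]
contact_force: [0.9, -0.6, -0.3]
gripper_width: 27.0
grasp_force: 39.6
```

>>> send_rows(plan=[[[0,0,10],[0,0,0]],[[0,0,20],[0,0,0]],[[0,0,30],[0,0,0]],[[0,0,40],[0,0,0]],[[0,0,50],[0,0,0]],[[0,0,58],[0,0,0]],[[0,0,64],[0,0,0]],[[0,0,64],[0,0,0]],[[0,0,64],[0,0,0]],[[0,0,64],[0,0,0]]])

```text
t: 57.05
position: [650.9, 36.0, 16.3]
orientation: [0.001, 0.736, 0.677, 0.001]
contact_force: [-0.5, 0.5, -0.2]
gripper_width: 27.1
grasp_force: 39.6
```

>>> send_rows(plan=[[[0,0,0],[0,0,0]],[[0,0,0],[0,0,0]],[[0,0,0],[0,0,0]],[[0,0,0],[0,0,0]],[[0,0,-10],[0,0,0]],[[0,0,-30],[0,0,0]],[[0,0,-70],[0,0,0]],[[0,0,-120],[0,0,0]],[[0,0,-170],[0,0,0]],[[0,0,-170],[0,0,0]]], hand=0.58)

```text
t: 58.3
position: [652.6, 35.6, 191.6]
orientation: [0.004, 0.736, 0.677, 0.005]
contact_force: [-0.4, 0.0, -0.1]
gripper_width: 35.7
grasp_force: 0.0
```

Run:
```python
from h import *
a=save('wrist','w14')['img']; b=save('top','top1')['img'];st()
im=np.hstack([cv2.resize(a[60:360,120:520],(480,360)),cv2.resize(b[125:225,255:345],(320,360))]); cv2.imwrite('pics/f.png',im)
```

```text
t58.40 p [650.2  36.  186.9] psi -0.083 F [ 0.5  0.7 -1.3] w 35.7 g 0.0 q [-0.26  0.59  0.28  1.5  -0.18  1.07 -0.02]
```

View pics/f.png

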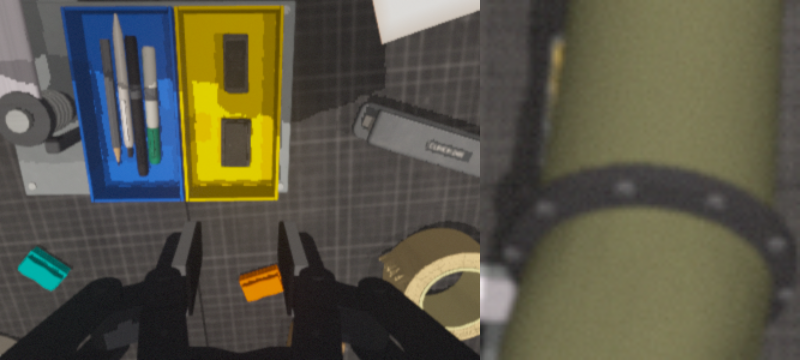

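All six items lie in their bins. Before pressing the trigger I'll check by colour that no blue clip is hidden elsewhere.

Run:
```python
from h import *
d=save('scene','scene1')
for f in ('top0','scene0','scene1','w1','w2','w13','w14'):
    im=np.load('pics/'+f+'.npz')['img']; h=cv2.cvtColor(im,cv2.COLOR_BGR2HSV)
    m=cv2.inRange(h,(98,90,50),(130,255,255)); n,_,s,c=cv2.connectedComponentsWithStats(m)
    print(f,[(c[i].round().tolist(),int(s[i,4])) for i in range(1,n) if s[i,4]>12])
# trigger press: pad world
th=TH; v=np.array([-65,140]); M=np.array([[np.cos(th),-np.sin(th)],[np.sin(th),np.cos(th)]]); P=PIV+M@v; print(P)
st()
```

```text
top0 [([547.0, 25.0], 682), ([283.0, 184.0], 706), ([319.0, 187.0], 724)]
scene0 [([308.0, 202.0], 173), ([329.0, 222.0], 810), ([622.0, 252.0], 337)]
scene1 [([326.0, 217.0], 880), ([536.0, 208.0], 13), ([622.0, 252.0], 338)]
w1 [([274.0, 277.0], 3941), ([365.0, 278.0], 3952)]
w2 [([602.0, 176.0], 248), ([600.0, 207.0], 161)]
w13 []
w14 [([223.0, 145.0], 10274)]
[434.83042689 226.90685455]
t58.45 p [649.6  36.1 185.7] psi -0.083 F [-1.  -0.2  0.2] w 36.2 g 0.0 q [-0.26  0.59  0.28  1.5  -0.18  1.07 -0.02]
```

No blue clip is in reach; the only blue found is the bins, a box and a bottle label. Step 2 is satisfied, so I'll go to the trigger.

Run:
```python
from h import *
mv([(436,226,190,1.488,9),(436,226,185,1.488,1)])
```

```text
10 [[[19.1,-25.4,-0.5],[0.002,0.0,-0.175]],[[38.1,-50.8,-1.1],[0.002,0.0,-0.349]],[[57.2,-76.2,-1.6],[0.002,0.0,-0.524]],[[76.2,-101.6,-2.1],[0.002,0.001,-0.698]],[[95.3,-127.0,-2.7],[0.002,0.001,-0.873]],[[114.3,-152.4,-3.2],[0.002,0.001,-1.047]],[[133.4,-177.8,-3.7],[0.002,0.001,-1.222]],[[152.5,-203.2,-4.3],[0.002,0.001,-1.396]],[[171.5,-228.6,-4.8],[0.002,0.002,-1.571]],[[171.5,-228.6,0.2],[0.002,0.002,-1.571]]]
```

>>> send_rows(plan=[[[21,-28,-1],[0,0,-0.18]],[[43,-57,-2],[0,0,-0.36]],[[65,-87,-2],[0,0,-0.54]],[[87,-116,-2],[0,0,-0.72]],[[109,-145,-3],[0,0,-0.9]],[[131,-175,-4],[0,0,-1.08]],[[150,-200,-4],[0,0,-1.26]],[[163,-218,-4],[0,0,-1.42]],[[170,-227,-4],[0,0,-1.571]],[[171,-228,-4],[0,0,-1.571]]], hand=1)

```text
t: 59.7
position: [435.9, 225.5, 188.3]
orientation: [0.0, 0.041, 0.999, -0.0]
contact_force: [0.0, -0.4, -0.5]
gripper_width: -0.0
grasp_force: 0.0
```

Run:
```python
from h import *
save('wrist','w15');st(); im=np.load('pics/w15.npz')['img']; h=cv2.cvtColor(im,cv2.COLOR_BGR2HSV)
m=cv2.inRange(h,(0,150,90),(6,255,255))|cv2.inRange(h,(172,150,90),(180,255,255)); n,_,s,c=cv2.connectedComponentsWithStats(m)
i=1+np.argmax(s[1:,4]); print(c[i],s[i],px2w('w15',[c[i]],52))
mv([(435,226,60,1.488,10)])
```

```text
t59.75 p [436.5 225.2 188.5] psi 1.485 F [0.7 0.2 0.8] w 0.1 g 0.0 q [-0.41  0.34 -0.15  1.91  0.07  0.89  0.88]
[320.53674541 185.03543307] [306 172  30  27 762] [[433.16482843 226.7048884   52.        ]]
10 [[[0.2,0.1,12.8],[-0.001,0.001,0.0]],[[0.4,0.2,25.7],[-0.001,0.001,-0.001]],[[0.5,0.2,38.5],[-0.001,0.001,-0.001]],[[0.7,0.3,51.4],[-0.001,0.001,-0.001]],[[0.9,0.4,64.2],[-0.001,0.001,-0.001]],[[1.1,0.5,77.1],[-0.001,0.001,-0.002]],[[1.2,0.5,89.9],[-0.001,0.001,-0.002]],[[1.4,0.6,102.8],[-0.001,0.001,-0.002]],[[1.6,0.7,115.6],[-0.001,0.001,-0.002]],[[1.8,0.8,128.5],[-0.001,0.001,-0.003]]]
```

>>> send_rows(plan=[[[1,0,20],[0,0,0]],[[2,0,40],[0,0,0]],[[2,1,60],[0,0,0]],[[2,1,80],[0,0,0]],[[2,1,100],[0,0,0]],[[2,1,115],[0,0,0]],[[2,1,125],[0,0,0]],[[2,1,129],[0,0,0]],[[2,1,129],[0,0,0]],[[2,1,129],[0,0,0]]])

```text
t: 61.0
position: [435.9, 226.6, 60.7]
orientation: [0.002, 0.042, 0.999, 0.0]
contact_force: [-0.1, 0.7, 0.3]
gripper_width: 0.0
grasp_force: 0.0
```

>>> send_rows(plan=[[[0,0,3],[0,0,0]],[[0,0,6],[0,0,0]],[[0,0,9],[0,0,0]],[[0,0,12],[0,0,0]],[[0,0,14],[0,0,0]],[[0,0,16],[0,0,0]],[[0,0,17.5],[0,0,0]],[[0,0,18.5],[0,0,0]],[[0,0,18.5],[0,0,0]],[[0,0,18.5],[0,0,0]]])

```text
t: 62.25
position: [435.6, 226.5, 41.8]
orientation: [0.002, 0.041, 0.999, 0.0]
contact_force: [-0.5, -0.4, 3.9]
gripper_width: 0.3
grasp_force: 1.7
```

Run:
```python
from h import *
st(); d=save('top','top2'); im=d['img']
q=w2px('top2',[(667,67,112),(497,262,112)]); print(q,[im[int(v),int(u)].tolist() for u,v in q])
```

```text
t62.25 p [435.6 226.5  41.8] psi 1.488 F [-0.5 -0.4  3.9] w 0.3 g 1.7 q [-0.45  0.56 -0.12  2.08  0.13  0.51  0.83]
[[304.12488012 140.95548815]
 [228.5602153  204.60254203]] [[64, 64, 67], [67, 96, 96]]
```

>>> send_rows(plan=[[[0,0,-10],[0,0,0]],[[0,0,-30],[0,0,0]],[[0,0,-60],[0,0,0]],[[0,0,-100],[0,0,0]],[[0,0,-150],[0,0,0]],[[0,0,-200],[0,0,0]],[[20,20,-220],[0,0,0]],[[40,40,-230],[0,0,0]],[[50,60,-240],[0,0,0]],[[50,60,-240],[0,0,0]]])

```text
t: 63.55
position: [389.2, 291.9, 282.6]
orientation: [0.002, 0.04, 0.999, 0.001]
contact_force: [0.2, -0.1, -0.0]
gripper_width: 0.2
grasp_force: 0.0
```

Run:
```python
from h import *
st(); a=save('scene','scene2')['img'];b=save('top','top3')['img']
im=np.hstack([cv2.resize(a[160:270,230:400],(440,285)),cv2.resize(b[125:255,225:365],(330,306))[:285]]); cv2.imwrite('pics/g.png',im)
```

```text
t63.55 p [389.2 291.9 282.6] psi 1.491 F [ 0.2 -0.1 -0. ] w 0.2 g 0.0 q [-0.54  0.25 -0.2   1.77  0.06  1.13  0.73]
```

View pics/g.png

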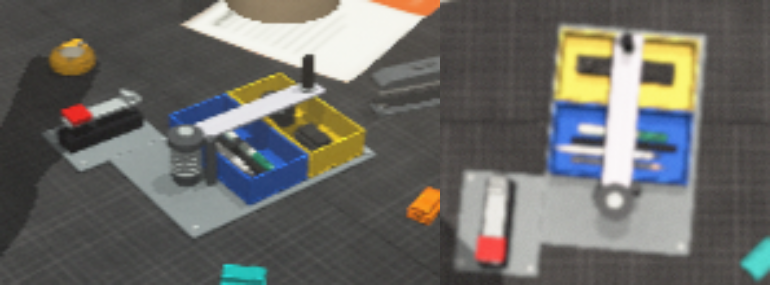

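The arm is shut over the bins, the trigger pad is up, and all the items are below the rim. I'm handing in.

```bash
python3 -c "
from workcell import manip
print(manip.sign_off())"
```

```text
the job is handed in; nothing more can be done
None
```

I packed the kit and handed the job in: the silver pen, green marker, black marker and pencil are in the blue bin, the blade case and eraser are in the yellow bin, and the keeper arm is snapped shut over them. I found no blue clip on the bench, and the sign-off gave no verdict.

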